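# Flip the near length stop up and butt the chair rail against the far stop

### The job

This chair rail has to be sawn to the longer of the two set lengths, but the short-length flip stop is down in its way. Press down the black thumb tab at the back of that near stop until its nose is tipped all the way up and stays up, then slide the long rail along the fence, under the raised nose, until its end butts firmly against the brass screw of the far stop; leave it lying flat with its edge full against the fence. Press and push gently: both stops are only lightly locked to the fence and must keep their settings, the far stop stays down, and the other things on the bench stay where they are.

Things in the scene. Friction and masses are not known exactly. Their poses are not given: they have to be found in the camera images.
- station: Fixed crosscut station: film-faced plywood base 240 x 740 mm, 18 mm thick, with an aluminium fence 40 mm deep, top 68 mm above the bench. Origin on the line of the fence's front face at bench level. x square away from that face (base -170 to +70 mm, fence 0 to 40), y along the fence (-400 to +340), z up. Two alike flip stops sit on the fence: the near (smaller y) is to be tipped up, the far to be butted.
- near_foot (a point): Near flip stop: middle of its saddle (40 x 78 mm), on the fence's top; shows its place along the fence. So lightly locked that about 18 N along the fence shifts it. A round locking knob, 24 mm across, rises 30 mm on its +y side. Arm pivot: axis along the fence, 8 mm behind (+x) and 22 mm above this point.
- near_tab (a point): Near flip stop: middle of the top face of its black thumb tab, 30 x 34 mm, at the arm's rear end 55 mm behind the pivot, behind the fence. Nose down, the tab slopes up to the rear at 25 degrees, about 118 mm above the bench; pressed, it goes about 42 mm down, to about 76 mm, where the arm meets a hard end stop. A friction washer resists with about 6 N and holds the arm wherever it is left.
- near_arm (a joint): Near flip stop: angle of its arm, rad. 0: nose hangs 4 mm clear of the base, closing the way; 0.80: hard end stop, nose fully up: it then reaches out to 72 mm before the fence, 71 to 149 mm above the bench, so keep a hand clear of it. Starts between 0 and 0.1.
- far_foot (a point): Far flip stop: the same point on its saddle as near_foot, same make, same light locking (about 18 N along the fence shifts it).
- far_nose (a point): Far flip stop: a point on the right (-y) face of its nose, 10 mm above the base, 28 mm before the fence's face. The nose is 33 mm deep (12 to 45 mm before the fence), 14 mm thick along the fence. Here a brass screw with a flat round head 12 mm across stands out towards the rail; the rail's end must touch its head. It stands out 4 to 28 mm, how far is not measured.
- far_arm (a joint): Far flip stop: angle of its arm in rad, 0 with the nose down, as it is and stays.
- chair_rail: The workpiece: straight plain wooden rail 45 mm wide (own x), 300 mm long (own y), 20 mm thick, about 0.2 kg. Origin at the centre of its underside. It starts on the station's base to the right (-y) of both stops, some 10 to 60 mm off the fence, a little askew; its +y end goes to the far stop.
- offcut: Bystander on the base: short wooden offcut 45 x 75 x 20 mm, origin at the centre of its underside.
- pencil: Bystander on the base: flat carpenter's pencil, 184 mm long (own y), 12 x 8 mm, origin at the underside.
- square: Bystander on the bench: try square, 110 mm stock and 150 mm blade, 16 mm high, origin under the stock.
- glue: Bystander on the bench: glue bottle, 62 mm across, 175 mm high, origin at the centre of its underside.
- tape: Bystander on the bench: tape measure, 70 x 36 x 66 mm, origin at the centre of its underside.

How it is judged:
By the outcome, as a careful person would: the job done as asked, in the order asked, and still so for the second after the job is handed in, with the robot touching nothing.
It also fails if it takes over 58 s, if anything falls off the work surface, if the arm or the gripper's body presses on something with over 40 N, if the wrist force passes 120 N, or if a joint passes its speed limit or range.

### The arm

A 7-joint arm with a two-finger parallel gripper is mounted at the origin on the work surface. World frame = base frame: x ahead of the robot, y to its left, z up, the work surface at z = 0. Lengths are in m, angles in rad, forces in N, time in s.
With the tool pointing down it reaches from about 0.425 to 0.95 m from the base axis. Payload 4.7 kg.
Tool frame: the origin (TCP) lies at the centre of the arm's flange, where the gripper is bolted on; the fingertips stand 182 mm ahead of it and the grasp point (between the pads) lies 164 mm ahead of it; z points along the fingers, y is the direction in which the jaws open and shut (so a half turn about z gives the same grasp; the last joint's range is limited). The gripper opens to 87 mm and grips with 3 to 60 N. Pads are 19 mm wide; open, the fingers measure 117 mm over their backs; the gripper's body (75 mm by 190 mm) begins 51 mm behind the grasp point.
Start: joints at [-1.347, 0.469, -0.049, 1.532, 0.024, 1.141, -0.082], TCP at [0.169, 0.654, 0.405] pointing down, gripper open.
Joint ranges: [-2.59, 2.59], [-0.33, 1.99], [-1.39, 1.29], [0.1, 2.45], [-1.04, 4.18], [0.21, 1.99], [-2.66, 2.66]. Speed limits (rad/s): [2.57, 2.57, 3.14, 3.14, 3.14, 3.14, 3.14].

### API

Orientations are given as [roll, pitch, yaw] about the fixed x, y, z axes, in that order (R = Rz(yaw) Ry(pitch) Rx(roll)).
In Python, from workcell import arm gives the robot as it stands.
- The arm moves only by the tool arm_command, never from a script. Its argument "rows" is a list of rows, each a list of 3 entries, a list of its own where there are three numbers: the turn, a rotation vector about the tool's x, y, z in units of 60 degrees (1.0 is 60 degrees), then the shift along the tool's x, y, z in units of 0.15 m (1.0 is 0.15 m), then the finger opening in mm, from 0 to 87. A call has 1 to 5 rows; each row is the pose to reach, as a shift and turn from the pose measured when the call began, along the tool's axes at that moment; what a row does not reach only later rows make up. A row lasts 1/10 s, in which the tool goes at most 50 mm and 8.59 degrees, less where a joint would pass 70% of its speed; a pose out of reach is approached as far as the arm can. A call with a number of a shift or a turn outside -1 to 1 is refused whole. A call with a gripper value outside its range is refused whole. The fingers move at their own pace and stop on an object; "squeeze" is the grip in N (left out, the last holds). Time passes only in rows, so rows that repeat a pose let the fingers close. It gives the time, the measured TCP pose, the force and the opening at its end, in the units of the state.
- arm.state(): the state, without advancing time (a new reading comes with each control period).
- arm.grab_frame(name): name is "side" or "top"; returns a dict with "color" (480x640x3 uint8, blue, green, red), "range_z" (480x640 float32, m along the optical axis (not along the pixel's ray), 0 where there is no reading), "fx", "fy", "cx", "cy" (pixels), "D" ([k1, k2, p1, p2, k3] as OpenCV has them; the pictures are not rectified), "extrinsics" (4x4, takes a point from world to camera coordinates). Camera axes: x right, y down, z forward; pixel columns grow to the right and rows downward; lengths in m; the calibration is good to about 2 mm. A picture is of the moment at which its call begins.
- arm.close_job(): hands the job in, once; it reports no verdict.
The state is a dict: "clock": time; "joint_positions": joint angles; "qd": joint speeds; "tau": joint torques, N m; "ee_pos": TCP position; "eef_rot": TCP orientation; "wrist_force": force on the tool from outside, world axes, zero at the start; "ft_torque": the same for the moment, N m; "finger_gap": finger opening in m.
Only numpy, scipy, OpenCV 4.12 (cv2) and the standard library are available. Lean on these libraries where they do the work, as an engineer would, in place of code of your own. Each camera call takes 0.05 s, during which the arm holds its last target.

## Working session

There is one attempt and no reset: what is moved stays moved. The work goes in short steps, Python scripts to look and compute and a tool call to move; the robot and the scene stay as the last step left them, time stands still between calls to the robot, and variables do not carry over. Pictures are saved under pics/ and viewed, and the job is handed in when it is done.

Besides the shell and the picture viewer there is one more tool, called after "Emit:" in YAML: its name, and indented under it one key for each argument. arm_command: Moves the arm, as the interface text tells. Its arguments: {"type":"object","properties":{"rows":{"type":"array"},"squeeze":{"type":"number"}},"required":["rows"]}

```bash
ls; mkdir -p pics; python3 - <<'E'
from workcell import arm
import cv2, numpy as np, pickle
s=arm.state(); print(s)
for n in ("side","top"):
    f=arm.grab_frame(n); cv2.imwrite(f"pics/{n}0.png",f["color"]); pickle.dump(f,open(f"{n}0.pkl","wb"))
    print(n,{k:f[k] for k in ("fx","fy","cx","cy","D","extrinsics")})
E
```

```text
pics
{'clock': 0.0, 'joint_positions': array([-1.34689573,  0.46945609, -0.04857933,  1.53372193,  0.02411879,
        1.14101089, -0.08232656]), 'qd': array([ 0.00029138, -0.00034641, -0.0009252 ,  0.00067614,  0.00045769,
        0.00021786,  0.00201448]), 'tau': array([-6.46660119e-04, -5.07948089e+01, -8.12007696e-02, -2.36158311e+01,
       -6.13682647e-02,  3.77114327e-02,  1.81427768e-04]), 'ee_pos': array([0.16875332, 0.65330269, 0.40367731]), 'eef_rot': array([-3.13958513e+00,  9.96517782e-05,  2.88879176e+00]), 'wrist_force': array([-0.46758018,  0.13993945,  0.56888993]), 'ft_torque': array([ 0.00265988, -0.03293202, -0.00097408]), 'finger_gap': 0.08741776437597866}
side {'fx': 462.6687052015667, 'fy': 462.6687052015667, 'cx': 325.0726791563382, 'cy': 241.04606824406935, 'D': array([-0.121224,  0.      ,  0.      ,  0.      ,  0.      ]), 'extrinsics': array([[ 0.95276769, -0.30281156,  0.02321378, -0.4129675 ],
       [-0.15205409, -0.54179478, -0.82664259,  0.19641848],
       [ 0.26289404,  0.7840686 , -0.5622483 ,  1.25102843],
       [ 0.        ,  0.        ,  0.        ,  1.        ]])}
top {'fx': 489.16959286711506, 'fy': 489.16959286711506, 'cx': 320.5174517279879, 'cy': 234.3412356669021, 'D': array([-0.0089546,  0.       ,  0.       ,  0.       ,  0.       ]), 'extrinsics': array([[ 0.0297604 , -0.99944484,  0.01497739,  0.07491675],
       [-0.9926302 , -0.03131182, -0.11706771,  0.45246572],
       [ 0.11747169, -0.01138302, -0.99301099,  1.31610704],
       [ 0.        ,  0.        ,  0.        ,  1.        ]])}
```

View pics/side0.png

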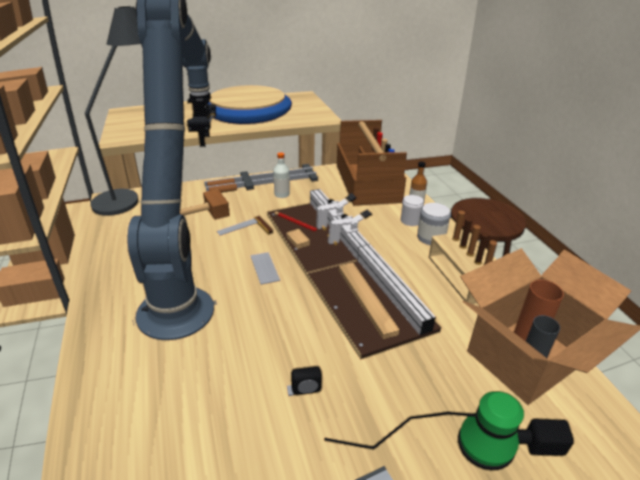

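View pics/top0.png

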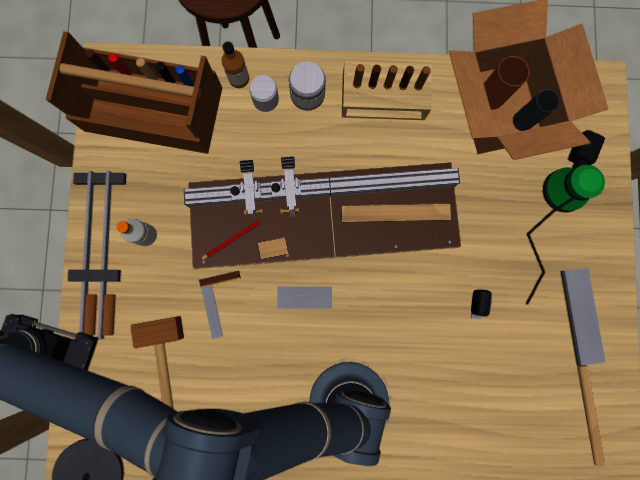

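The side view looks along the fence from the robot's right. The top view shows the fence across (185–460, 170–205), the two stops at columns ~249 (far) and ~289 (near), and the rail at (340–450, 213). I'll enlarge these next.

```bash
python3 - <<'E'
import cv2, pickle
t=pickle.load(open("top0.pkl","rb"))["color"]; s=pickle.load(open("side0.pkl","rb"))["color"]
cv2.imwrite("pics/t_a.png",cv2.resize(t[150:275,180:330],None,fx=5.3,fy=4.8*1.0,interpolation=cv2.INTER_CUBIC))
cv2.imwrite("pics/t_b.png",cv2.resize(t[150:270,310:470],None,fx=5,fy=5,interpolation=cv2.INTER_CUBIC))
cv2.imwrite("pics/s_a.png",cv2.resize(s[180:360,265:445],None,fx=3.3,fy=3.3,interpolation=cv2.INTER_CUBIC))
E
```

```text
(no output)
```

View pics/t_a.png

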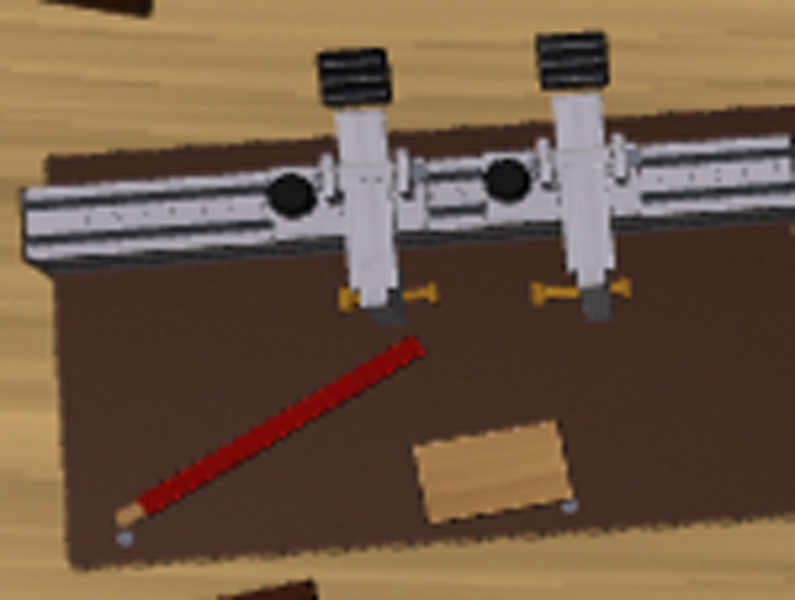

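View pics/t_b.png

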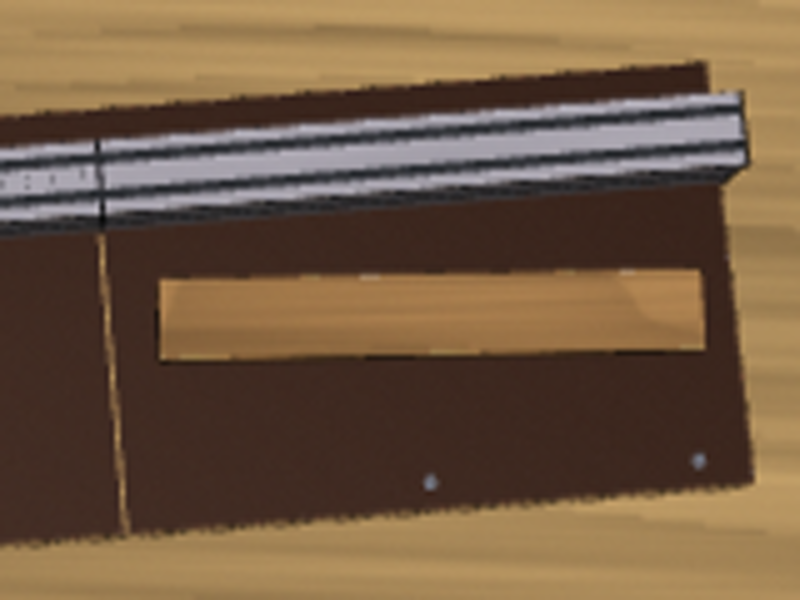

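View pics/s_a.png

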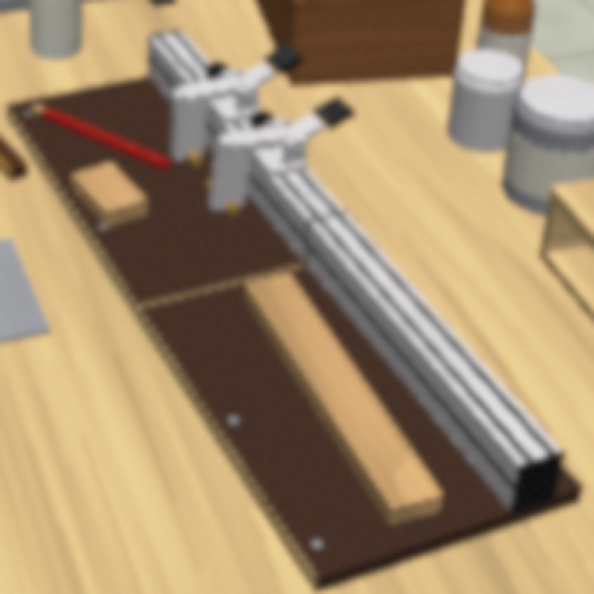

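The crops show the near stop on the right, with its tab at t_a (572,60). The far stop is on the left with its tab at (355,77). Brass screws are visible on both sides of each nose. The rail is nearly parallel to the image rows and the pencil end sits just outside the far nose. Next I'll measure the station frame.

```bash
cat > h.py <<'E'
import cv2, numpy as np, pickle
def K(f): return np.array([[f["fx"],0,f["cx"]],[0,f["fy"],f["cy"]],[0,0,1.]])
def rays(f,uv):
    p=cv2.undistortPoints(np.asarray(uv,float).reshape(-1,1,2),K(f),f["D"]).reshape(-1,2)
    E=f["extrinsics"]; R=E[:3,:3]; c=-R.T@E[:3,3]
    return c,(np.c_[p,np.ones(len(p))]@R)
def onplane(f,uv,z):
    c,d=rays(f,uv); return c+d*((z-c[2])/d[:,2])[:,None]
def cloud(f):
    u,v=np.meshgrid(np.arange(640),np.arange(480)); c,d=rays(f,np.c_[u.ravel(),v.ravel()])
    P=c+d*f["range_z"].ravel()[:,None]; P[f["range_z"].ravel()==0]=np.nan
    return P.reshape(480,640,3)
def tri(f1,uv1,f2,uv2):
    c1,d1=rays(f1,[uv1]);c2,d2=rays(f2,[uv2]);d1=d1[0];d2=d2[0]
    A=np.c_[d1,-d2]; s,*_=np.linalg.lstsq(A,c2-c1,rcond=None)
    a=c1+s[0]*d1;b=c2+s[1]*d2; return (a+b)/2,np.linalg.norm(a-b)
def proj(f,P):
    E=f["extrinsics"]; r,_=cv2.Rodrigues(E[:3,:3])
    return cv2.projectPoints(np.asarray(P,float).reshape(-1,1,3),r,E[:3,3],K(f),f["D"])[0].reshape(-1,2)
E
python3 - <<'E'
from h import *
t=pickle.load(open("top0.pkl","rb")); s=pickle.load(open("side0.pkl","rb"))
C=cloud(t); 
# dark brown base mask on top
img=t["color"].astype(int); h=cv2.cvtColor(t["color"],cv2.COLOR_BGR2HSV)
print("bench z",np.nanmedian(C[330:350,250:300,2]), "base z",np.nanmedian(C[240:250,350:380,2]),"fence z",np.nanmedian(C[185:190,380:400,2]),"rail z", np.nanmedian(C[210:216,360:430,2]))
m=((img.max(2)<85)).astype(np.uint8); m[:150]=0;m[275:]=0;m[:,:180]=0;m[:,470:]=0
def ta(X,Y): return (180+(X+.5)/5.3-.5,150+(Y+.5)/4.8-.5)
def tb(X,Y): return (310+(X+.5)/5-.5,150+(Y+.5)/5-.5)
print("base corners:")
for n,uv in dict(fl=ta(72,568),bl=ta(47,157),br=tb(707,64),fr=tb(754,482)).items(): print(n,onplane(t,[uv],.018)[0].round(4))
print("fence top edges .068")
for n,uv in dict(rearL=ta(22,190),frontL=ta(25,252),rearR=tb(743,93),frontR=tb(746,152)).items(): print(n,onplane(t,[uv],.068)[0].round(4))
print("rail .038")
for n,uv in dict(a=tb(160,279),b=tb(160,359),c=tb(702,269),d=tb(705,350)).items(): print(n,onplane(t,[uv],.038)[0].round(4))
# dark front face bottom line along fence foot
for n,uv in dict(L=ta(58,272),R=tb(722,184)).items(): print("foot",n,onplane(t,[uv],.018)[0].round(4))
# tab
for n,uv in dict(neartab=ta(572,60),fartab=ta(355,77)).items():
    u,v=map(int,np.round(uv)); print(n,uv,onplane(t,[uv],.118)[0].round(4),np.nanmedian(C[v-2:v+3,u-2:u+3].reshape(-1,3),0).round(4))
E
```

```text
bench z -0.0006201978288780108 base z 0.01776323130151558 fence z 0.06597024261334594 rail z 0.037311461653045996
base corners:
fl [0.3477 0.4333 0.018 ]
bl [0.5852 0.4607 0.018 ]
br [ 0.6669 -0.2734  0.018 ]
fr [ 0.4306 -0.2991  0.018 ]
fence top edges .068
rearL [0.5551 0.4589 0.068 ]
frontL [0.5201 0.4552 0.068 ]
rearR [ 0.6375 -0.279   0.068 ]
frontR [ 0.6048 -0.2805  0.068 ]
rail .038
a [0.5302 0.0335 0.038 ]
b [0.4859 0.0324 0.038 ]
c [ 0.5455 -0.2648  0.038 ]
d [ 0.5005 -0.2664  0.038 ]
foot L [0.5178 0.4508 0.018 ]
foot R [ 0.5981 -0.2818  0.018 ]
neartab (287.5188679245283, 162.10416666666666) [0.6252 0.1811 0.118 ] [0.6267 0.1803 0.1125]
fartab (246.5754716981132, 165.64583333333334) [0.6123 0.2867 0.118 ] [0.6112 0.2859 0.116 ]
```

```bash
cat >> h.py <<'E'
O=np.array([0.5538,0.1154]); TH=0.111
ex=np.array([np.cos(TH),np.sin(TH)]); ey=np.array([-np.sin(TH),np.cos(TH)])
def st(P): P=np.asarray(P); d=P[...,:2]-O; return np.stack([d@ex,d@ey],-1)
def wo(x,y): return O+x*ex+y*ey
from scipy.spatial.transform import Rotation as Ro
def plan(s,x,y,ztip,yaw=TH+np.pi):
    """shift/turn in units to station x,y, fingertip height ztip"""
    R=Ro.from_euler('xyz',s["eef_rot"]); T=np.r_[wo(x,y),ztip+.182]
    sh=R.inv().apply(T-s["ee_pos"])/.15
    tu=(R.inv()*Ro.from_euler('xyz',[np.pi,0,yaw])).as_rotvec()/np.radians(60)
    return sh.round(3),tu.round(3)
def where(s): 
    p=s["ee_pos"]; return "t=%.1f st=%s tip z=%.4f rot=%s F(st)=%s Fz=%.2f gap=%.3f"%(s["clock"],st(p).round(4),p[2]-.182,np.round(s["eef_rot"],3),np.round([s["wrist_force"][:2]@ex,s["wrist_force"][:2]@ey],2),s["wrist_force"][2],s["finger_gap"])
E
python3 - <<'E'
from h import *
from workcell import arm
t=pickle.load(open("top0.pkl","rb")); s=pickle.load(open("side0.pkl","rb"))
def ta(X,Y): return (180+(X+.5)/5.3-.5,150+(Y+.5)/4.8-.5)
def sa(X,Y): return (265+(X+.5)/3.3-.5,180+(Y+.5)/3.3-.5)
for n,a,b in (("near",(572,60),(333,111)),("far",(355,77),(285,58))):
    P,e=tri(t,ta(*a),s,sa(*b)); print(n,P.round(4),e.round(4),st(P).round(4))
# pencil end, offcut, rail in station
print("pencil",st(onplane(t,[ta(415,340),ta(425,350)],.026)).round(4))
print("offcut",st(onplane(t,[ta(413,446),ta(556,420)],.038)).round(4))
print("screws far z~.028 ",st(onplane(t,[ta(437,293),ta(342,300)],.028)).round(4), "near",st(onplane(t,[ta(629,288),ta(534,294)],.028)).round(4))
x=arm.state(); print(where(x)); print(plan(x,.085,.0574,.22))
E
```

```text
near [0.6264 0.1816 0.1121] 0.0009 [0.0795 0.0577]
far [0.6134 0.2867 0.117 ] 0.0018 [0.0782 0.1636]
pencil [[-0.0541  0.1535]
 [-0.0603  0.1487]]
offcut [[-0.1162  0.1572]
 [-0.1073  0.0834]]
screws far z~.028  [[-0.0282  0.1401]
 [-0.0284  0.1894]] near [[-0.0331  0.0406]
 [-0.0327  0.09  ]]
t=0.1 st=[-0.3231  0.5773] tip z=0.2218 rot=[-3.14   0.     2.889] F(st)=[ 0.43 -1.23] Fz=-0.03 gap=0.087
(array([-3.776, -2.271,  0.016]), array([-0.002, -0.   , -0.347]))
```

Emit:
arm_command:
  rows:
    - [[0,0,0],[-0.25,-0.15,-0.1],0]
    - [[0,0,0],[-0.5,-0.3,-0.2],0]
    - [[0,0,0],[-0.75,-0.45,-0.2],0]
    - [[0,0,0],[-0.95,-0.57,-0.2],0]
    - [[0,0,0],[-0.95,-0.57,-0.2],0]
  squeeze: 10

```text
clock: 0.6
ee_pos: [0.2907, 0.5306, 0.4339]
eef_rot: [-3.138, 0.004, 2.879]
wrist_force: [-0.4, 0.5, -0.1]
finger_gap: 0.0549
```

Emit:
arm_command:
  rows:
    - [[0,0,0],[-0.25,-0.15,0],0]
    - [[0,0,0],[-0.5,-0.3,0],0]
    - [[0,0,0],[-0.75,-0.45,0],0]
    - [[0,0,0],[-0.95,-0.57,0],0]
    - [[0,0,0],[-0.95,-0.57,0],0]

```text
clock: 1.1
ee_pos: [0.4101, 0.4067, 0.4346]
eef_rot: [-3.136, 0.006, 2.87]
wrist_force: [0.2, -0.4, -0.6]
finger_gap: 0.0151
```

Emit:
arm_command:
  rows:
    - [[0,0,0],[-0.25,-0.15,0],0]
    - [[0,0,0],[-0.5,-0.3,0],0]
    - [[0,0,0],[-0.75,-0.45,0],0]
    - [[0,0,0],[-0.95,-0.57,0],0]
    - [[0,0,0],[-0.95,-0.57,0],0]

```text
clock: 1.6
ee_pos: [0.5276, 0.2817, 0.4357]
eef_rot: [-3.133, 0.008, 2.861]
wrist_force: [-0.6, 0.6, 0.5]
finger_gap: 0.0002
```

Emit:
arm_command:
  rows:
    - [[0,0,-0.1],[-0.2,-0.12,0],0]
    - [[0,0,-0.2],[-0.4,-0.25,0],0]
    - [[0,0,-0.3],[-0.6,-0.36,0],0]
    - [[0,0,-0.347],[-0.8,-0.48,0],0]
    - [[0,0,-0.347],[-0.85,-0.52,0],0]

```text
clock: 2.1
ee_pos: [0.6303, 0.169, 0.4367]
eef_rot: [-3.129, 0.005, -3.062]
wrist_force: [-0.4, -0.5, -0.6]
finger_gap: 0.0002
```

```bash
python3 - <<'E'
from h import *
from workcell import arm
x=arm.state(); print(where(x)); print(plan(x,.085,.0574,.135)); print(x["joint_positions"].round(2))
E
```

```text
t=2.1 st=[0.082  0.0448] tip z=0.2547 rot=[-3.129  0.005 -3.062] F(st)=[-0.44 -0.46] Fz=-0.58 gap=0.000
(array([-0.013,  0.094,  0.797]), array([-0.012,  0.005, -0.03 ]))
[-0.43  0.41  0.14  1.56 -0.05  1.18  1.37]
```

Emit:
arm_command:
  rows:
    - [[-0.012,0.005,-0.03],[0,0.09,0.25],0]
    - [[-0.012,0.005,-0.03],[0,0.094,0.5],0]
    - [[-0.012,0.005,-0.03],[0,0.094,0.75],0]
    - [[-0.012,0.005,-0.03],[0,0.094,0.79],0]
    - [[-0.012,0.005,-0.03],[0,0.094,0.79],0]

```text
clock: 2.6
ee_pos: [0.6292, 0.1832, 0.3171]
eef_rot: [3.141, -0.003, -3.029]
wrist_force: [0.0, 0.0, -0.0]
finger_gap: 0.0006
```

```bash
python3 - <<'E'
from h import *
from workcell import arm
x=arm.state(); print(where(x)); print(plan(x,.083,.0574,.135))
f=arm.grab_frame("side"); s=f["color"]
cv2.imwrite("pics/s1.png",cv2.resize(s[150:290,280:440],None,fx=4.5,fy=4.3,interpolation=cv2.INTER_CUBIC))
f=arm.grab_frame("top"); s=f["color"]
cv2.imwrite("pics/t1.png",cv2.resize(s[130:230,220:340],None,fx=5,fy=5,interpolation=cv2.INTER_CUBIC))
E
```

```text
t=2.6 st=[0.0824 0.059 ] tip z=0.1351 rot=[ 3.141e+00 -3.000e-03 -3.029e+00] F(st)=[ 0.05 -0.  ] Fz=-0.02 gap=0.001
(array([-0.004, -0.011,  0.001]), array([ 0.   , -0.003,  0.001]))
```

View pics/s1.png

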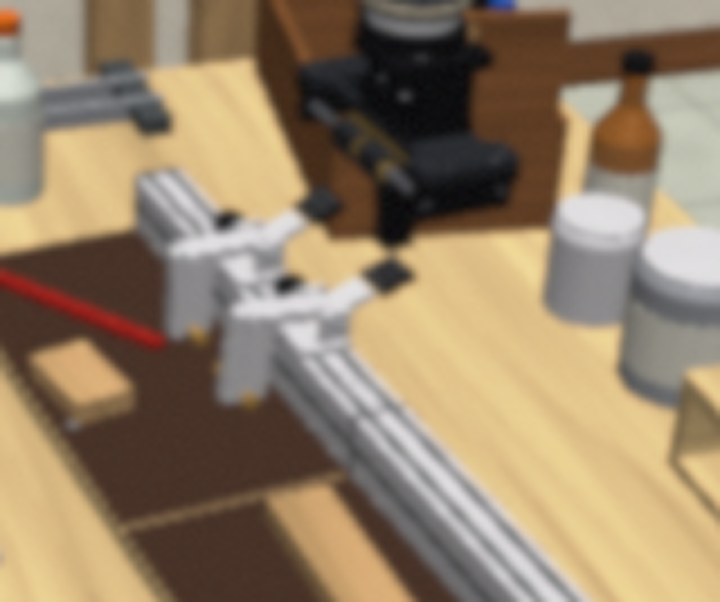

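View pics/t1.png

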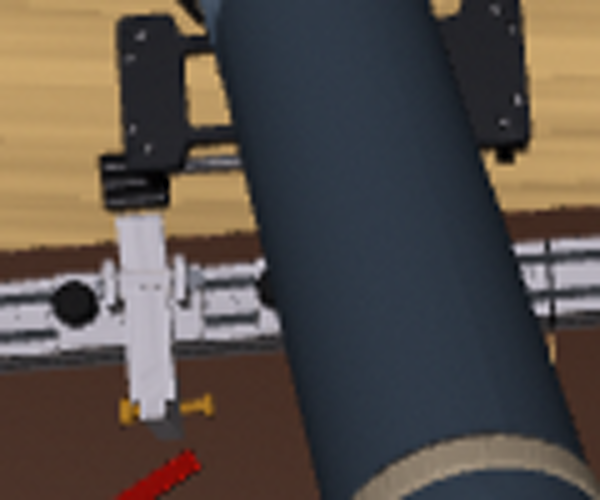

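The fingertip (s1 ~(393,245)) sits right above the near tab (~(388,275)). The gripper body overlaps the far tab only in plan, and it clears it in height. Pressing down now.

Emit:
arm_command:
  rows:
    - [[0,0,0],[0,-0.01,0.03],0]
    - [[0,0,0],[0,-0.01,0.06],0]
    - [[0,0,0],[0,-0.01,0.09],0]
    - [[0,0,0],[0,-0.01,0.12],0]
    - [[0,0,0],[0,-0.01,0.15],0]

```text
clock: 3.2
ee_pos: [0.631, 0.1813, 0.2978]
eef_rot: [3.14, 0.004, -3.03]
wrist_force: [0.4, -0.0, 6.4]
finger_gap: 0.0004
```

Emit:
arm_command:
  rows:
    - [[0,0,0],[0,0,0.025],0]
    - [[0,0,0],[0,0,0.05],0]
    - [[0,0,0],[0,0,0.075],0]
    - [[0,0,0],[0,0,0.1],0]
    - [[0,0,0],[0,0,0.1],0]

```text
clock: 3.7
ee_pos: [0.633, 0.1813, 0.2844]
eef_rot: [3.139, 0.012, -3.031]
wrist_force: [2.9, -0.1, 3.8]
finger_gap: 0.0006
```

Emit:
arm_command:
  rows:
    - [[0,0,0],[0,0,0.025],0]
    - [[0,0,0],[0,0,0.05],0]
    - [[0,0,0],[0,0,0.075],0]
    - [[0,0,0],[0,0,0.09],0]
    - [[0,0,0],[0,0,0.09],0]

```text
clock: 4.2
ee_pos: [0.6337, 0.1814, 0.2717]
eef_rot: [3.139, 0.014, -3.031]
wrist_force: [0.4, -0.3, 4.9]
finger_gap: 0.0001
```

```bash
python3 - <<'E'
from h import *
from workcell import arm
x=arm.state(); print(where(x)); print(plan(x,.083,.0574,.08))
f=arm.grab_frame("side"); s=f["color"]
cv2.imwrite("pics/s2.png",cv2.resize(s[150:290,280:440],None,fx=4.5,fy=4.3,interpolation=cv2.INTER_CUBIC))
E
```

```text
t=4.2 st=[0.0868 0.0568] tip z=0.0897 rot=[ 3.139  0.014 -3.031] F(st)=[ 0.38 -0.35] Fz=4.87 gap=0.000
(array([0.026, 0.004, 0.064]), array([ 0.002,  0.013, -0.   ]))
```

View pics/s2.png

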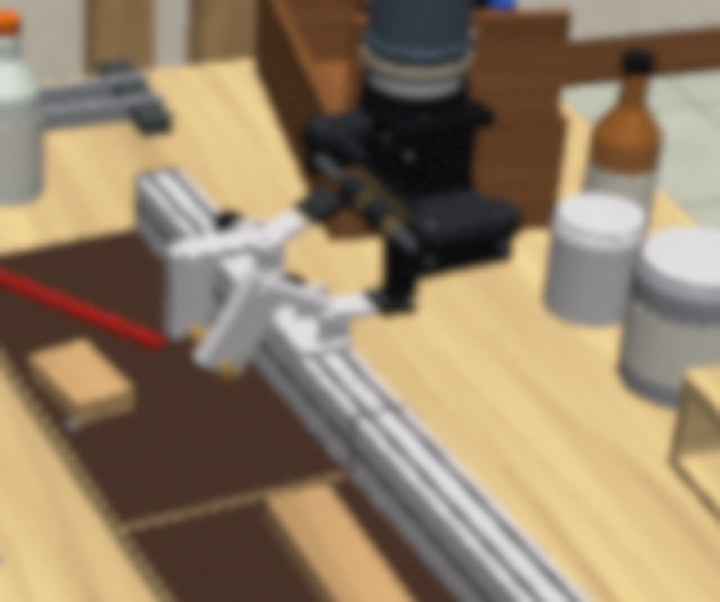

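The near nose is about half up at s2 (225,350). I'll keep pressing.

Emit:
arm_command:
  rows:
    - [[0,0,0],[0,0,0.02],0]
    - [[0,0,0],[0,0,0.04],0]
    - [[0,0,0],[0,0,0.055],0]
    - [[0,0,0],[0,0,0.055],0]

```text
clock: 4.65
ee_pos: [0.6335, 0.1814, 0.2637]
eef_rot: [3.139, 0.012, -3.031]
wrist_force: [-1.5, -1.8, 5.0]
finger_gap: 0.0003
```

Emit:
arm_command:
  rows:
    - [[0,0,0],[0,0,0.01],0]
    - [[0,0,0],[0,0,0.02],0]
    - [[0,0,0],[0,0,0.02],0]

```text
clock: 4.95
ee_pos: [0.6332, 0.1814, 0.2611]
eef_rot: [3.139, 0.011, -3.031]
wrist_force: [-2.1, -0.5, 6.2]
finger_gap: 0.0005
```

Emit:
arm_command:
  rows:
    - [[0,0,0],[0,0,0.01],0]
    - [[0,0,0],[0,0,0.02],0]
    - [[0,0,0],[0,0,0.02],0]

```text
clock: 5.25
ee_pos: [0.6329, 0.1813, 0.2586]
eef_rot: [3.139, 0.009, -3.031]
wrist_force: [-1.8, -0.4, 6.7]
finger_gap: 0.0006
```

Emit:
arm_command:
  rows:
    - [[0,0,0],[0,0,0.01],0]
    - [[0,0,0],[0,0,0.02],0]
    - [[0,0,0],[0,0,0.02],0]

```text
clock: 5.55
ee_pos: [0.6329, 0.1813, 0.2576]
eef_rot: [3.139, 0.009, -3.031]
wrist_force: [-3.4, -1.8, 13.1]
finger_gap: 0.0007
```

Emit:
arm_command:
  rows:
    - [[0,0,0],[0,0,0.01],0]
    - [[0,0,0],[0,0,0.015],0]
    - [[0,0,0],[0,0,0.015],0]

```text
clock: 5.85
ee_pos: [0.6329, 0.1812, 0.2576]
eef_rot: [3.138, 0.009, -3.031]
wrist_force: [-3.9, -2.0, 14.0]
finger_gap: 0.0002
```

```bash
python3 - <<'E'
from h import *
from workcell import arm
x=arm.state(); print(where(x)); print(plan(x,.083,.0574,.08))
f=arm.grab_frame("side"); s=f["color"]
cv2.imwrite("pics/s3.png",cv2.resize(s[150:290,280:440],None,fx=4.5,fy=4.3,interpolation=cv2.INTER_CUBIC))
E
```

```text
t=5.8 st=[0.0859 0.0566] tip z=0.0756 rot=[ 3.138  0.009 -3.031] F(st)=[-4.14 -1.54] Fz=13.99 gap=0.000
(array([ 0.019,  0.005, -0.03 ]), array([ 0.003,  0.008, -0.001]))
```

View pics/s3.png

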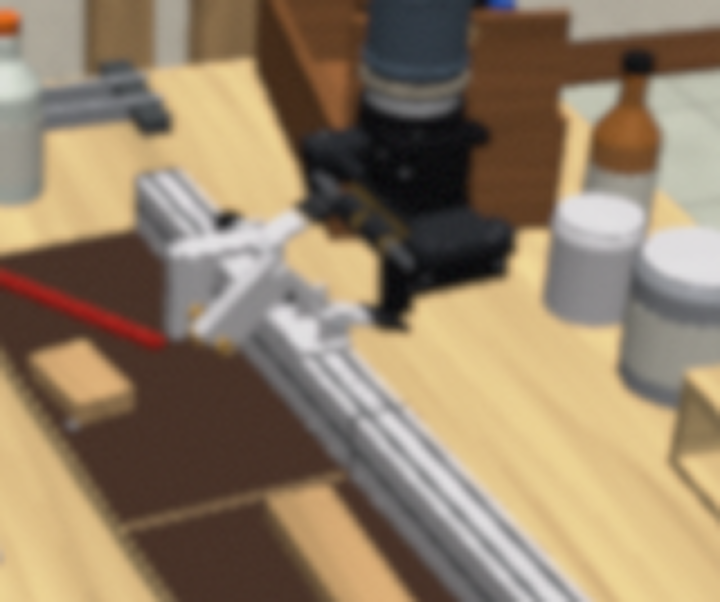

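The force jumped from 7 to 14 N with no further travel, so the arm is on its hard stop. Lifting off, then going to the outer side of the rail.

Emit:
arm_command:
  rows:
    - [[0,0,0],[0,0,-0.03],0]
    - [[0,0,0],[0,0,-0.15],0]
    - [[0,0,0],[0,0,-0.45],0]
    - [[0,0,0],[0,0,-0.7],0]
    - [[0,0,0],[0,0,-0.7],0]

```text
clock: 6.4
ee_pos: [0.6334, 0.181, 0.3682]
eef_rot: [3.136, 0.018, -3.031]
wrist_force: [0.2, -0.6, 1.4]
finger_gap: 0.0006
```

```bash
python3 - <<'E'
from h import *
from workcell import arm
x=arm.state(); print(where(x)); print(plan(x,-.13,-.235,.18))
E
```

```text
t=6.4 st=[0.0864 0.0563] tip z=0.1862 rot=[ 3.136  0.018 -3.031] F(st)=[ 0.13 -0.66] Fz=1.38 gap=0.001
(array([ 1.441, -1.944,  0.004]), array([ 0.005,  0.017, -0.001]))
```

Emit:
arm_command:
  rows:
    - [[0,0.017,0],[0.2,-0.25,0],0]
    - [[0,0.017,0],[0.4,-0.5,0],0]
    - [[0,0.017,0],[0.6,-0.75,0],0]
    - [[0,0.017,0],[0.72,-0.97,0],0]
    - [[0,0.017,0],[0.72,-0.97,0],0]

```text
clock: 6.9
ee_pos: [0.5396, 0.0187, 0.3644]
eef_rot: [3.138, -0.004, -3.04]
wrist_force: [0.2, 1.0, 0.5]
finger_gap: 0.0004
```

Emit:
arm_command:
  rows:
    - [[0,0,0],[0.2,-0.25,0],0]
    - [[0,0,0],[0.4,-0.5,0],0]
    - [[0,0,0],[0.6,-0.75,0],0]
    - [[0,0,0],[0.72,-0.97,0],0]
    - [[0,0,0],[0.72,-0.97,0],0]

```text
clock: 7.4
ee_pos: [0.4444, -0.1413, 0.3638]
eef_rot: [3.139, -0.006, -3.049]
wrist_force: [-0.0, -0.4, 0.0]
finger_gap: 0.0003
```

```bash
python3 - <<'E'
from h import *
from workcell import arm
x=arm.state(); print(where(x)); print(plan(x,-.13,-.235,.024))
f=arm.grab_frame("side"); s=f["color"]
cv2.imwrite("pics/s4.png",s)
f=arm.grab_frame("top"); pickle.dump(f,open("top4.pkl","wb")); s=f["color"]
cv2.imwrite("pics/t4.png",cv2.resize(s[140:280,180:330],None,fx=5,fy=4.2,interpolation=cv2.INTER_CUBIC))
E
```

```text
t=7.4 st=[-0.1372 -0.243 ] tip z=0.1818 rot=[ 3.139 -0.006 -3.049] F(st)=[-0.06 -0.41] Fz=0.00 gap=0.000
(array([-0.053,  0.052,  1.052]), array([ 0.002, -0.006, -0.018]))
```

View pics/s4.png

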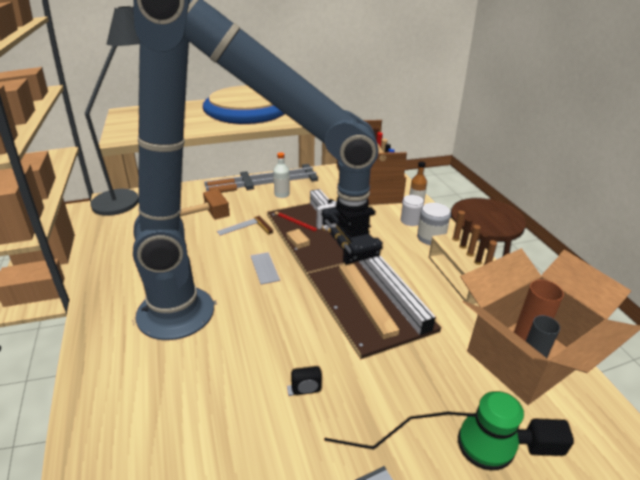

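View pics/t4.png

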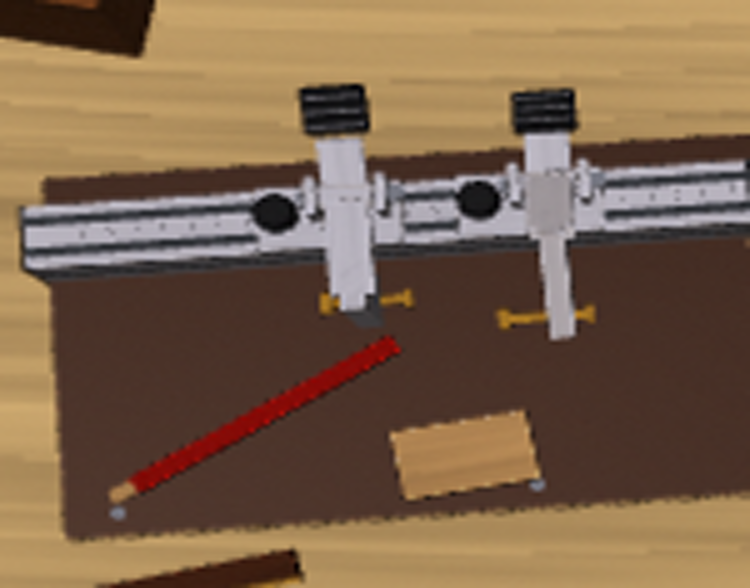

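The near nose stays fully up at t4 (560,330) with its tab down. The far stop and bystanders are unchanged. I'll drop down outside the rail.

Emit:
arm_command:
  rows:
    - [[0,-0.006,-0.018],[-0.1,0,0.3],0]
    - [[0,-0.006,-0.018],[-0.15,0,0.6],0]
    - [[0,-0.006,-0.018],[-0.15,0,0.8],0]
    - [[0,-0.006,-0.018],[-0.15,0,0.9],0]
    - [[0,-0.006,-0.018],[-0.15,0,0.9],0]

```text
clock: 8.0
ee_pos: [0.4685, -0.132, 0.226]
eef_rot: [3.135, -0.004, -3.019]
wrist_force: [-0.4, -0.1, 0.3]
finger_gap: 0.0004
```

```bash
python3 - <<'E'
from h import *
from workcell import arm
x=arm.state(); print(where(x)); print(plan(x,-.115,-.245,.024))
t=pickle.load(open("top4.pkl","rb"));C=cloud(t)
print("near tab z",np.nanmedian(C[163:170,286:292,2]),C[166,288],"far tab",np.nanmedian(C[163:169,244:250,2]))
print("tabs",st(onplane(t,[(288.3,166)],.076)),st(onplane(t,[(246.4,165.5)],.118)))
f=arm.grab_frame("side"); s=f["color"]
cv2.imwrite("pics/s5.png",cv2.resize(s[200:370,290:450],None,fx=3.5,fy=3.5,interpolation=cv2.INTER_CUBIC))
E
```

```text
t=8.0 st=[-0.1122 -0.2364] tip z=0.0440 rot=[ 3.135 -0.004 -3.019] F(st)=[-0.38 -0.05] Fz=0.35 gap=0.000
(array([ 0.019, -0.058,  0.133]), array([ 0.006, -0.004,  0.011]))
near tab z 0.07405899213849265 [0.62645443 0.18216622 0.07359929] far tab 0.11745757609346974
tabs [[0.07890435 0.05742952]] [[0.07750686 0.16424195]]
```

View pics/s5.png

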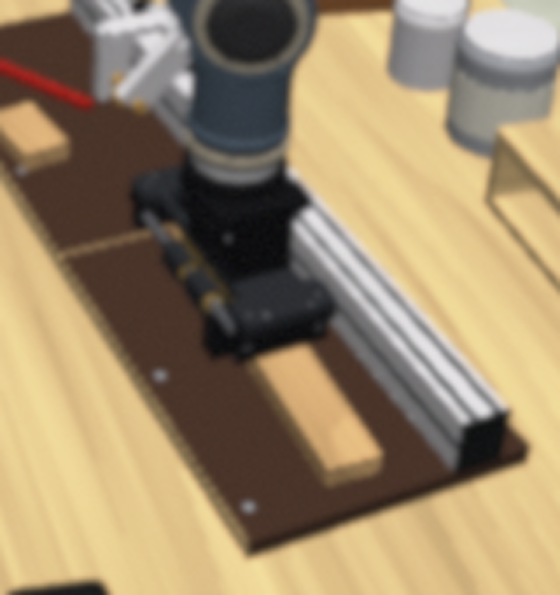

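The finger is beside the rail's outer edge. The near tab reads 74–76 mm high, which matches fully tipped, and both stops sit at their original y (57 and 164 mm). Lowering, then pushing toward the fence.

Emit:
arm_command:
  rows:
    - [[0.006,-0.004,0.011],[0.01,-0.06,0.07],0]
    - [[0.006,-0.004,0.011],[0.01,-0.06,0.13],0]
    - [[0.006,-0.004,0.011],[0.01,-0.06,0.13],0]

```text
clock: 8.35
ee_pos: [0.4683, -0.1416, 0.2073]
eef_rot: [-3.141, 0.002, -3.032]
wrist_force: [0.1, 1.5, -0.4]
finger_gap: 0.0003
```

Emit:
arm_command:
  rows:
    - [[0,0,0],[-0.03,0,0],0]
    - [[0,0,0],[-0.07,0,0],0]
    - [[0,0,0],[-0.11,0,0],0]
    - [[0,0,0],[-0.15,0,0],0]
    - [[0,0,0],[-0.19,0,0],0]

```text
clock: 8.85
ee_pos: [0.4968, -0.1385, 0.2074]
eef_rot: [-3.141, 0.001, -3.032]
wrist_force: [-2.2, -0.5, 2.6]
finger_gap: 0.0006
```

```bash
python3 - <<'E'
from h import *
from workcell import arm
x=arm.state(); print(where(x)); print(plan(x,-.0545,-.245,.024))
E
```

```text
t=8.8 st=[-0.0847 -0.2461] tip z=0.0254 rot=[-3.141e+00  1.000e-03 -3.032e+00] F(st)=[-2.21 -0.25] Fz=2.56 gap=0.001
(array([-0.202,  0.007,  0.01 ]), array([-0.   ,  0.001, -0.001]))
```

Emit:
arm_command:
  rows:
    - [[0,0,0],[-0.04,0,0],0]
    - [[0,0,0],[-0.08,0,0],0]
    - [[0,0,0],[-0.11,0,0],0]
    - [[0,0,0],[-0.14,0,0],0]
    - [[0,0,0],[-0.16,0,0],0]

```text
clock: 9.35
ee_pos: [0.5211, -0.1358, 0.2074]
eef_rot: [-3.141, 0.001, -3.032]
wrist_force: [-2.0, -0.4, 0.9]
finger_gap: 0.0003
```

Emit:
arm_command:
  rows:
    - [[0,0,0],[-0.013,0,0],0]
    - [[0,0,0],[-0.026,0,0],0]
    - [[0,0,0],[-0.026,0,0],0]

```text
clock: 9.65
ee_pos: [0.5248, -0.1351, 0.2073]
eef_rot: [3.141, 0.001, -3.032]
wrist_force: [-1.6, 0.2, 0.1]
finger_gap: 0.0006
```

```bash
python3 - <<'E'
from h import *
from workcell import arm
x=arm.state(); print(where(x)); print(plan(x,-.0545,-.245,.024))
f=arm.grab_frame("side"); s=f["color"]
cv2.imwrite("pics/s6.png",cv2.resize(s[200:370,290:450],None,fx=3.5,fy=3.5,interpolation=cv2.INTER_CUBIC))
E
```

```text
t=9.7 st=[-0.0565 -0.2457] tip z=0.0253 rot=[ 3.141e+00  1.000e-03 -3.032e+00] F(st)=[-1.52  0.34] Fz=0.07 gap=0.001
(array([-0.014,  0.005,  0.009]), array([ 0.   ,  0.001, -0.001]))
```

View pics/s6.png

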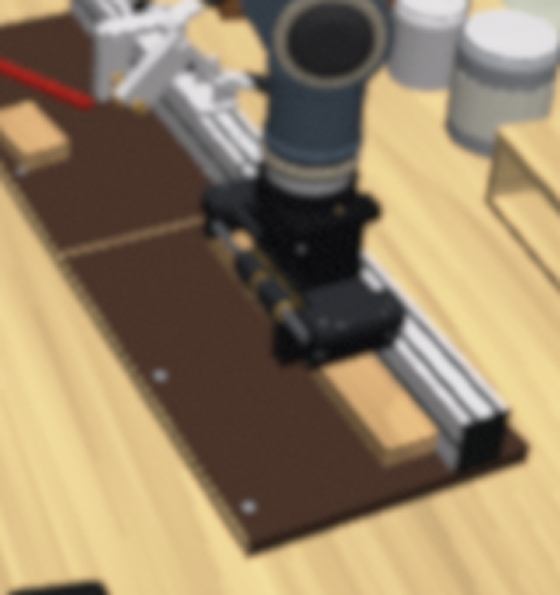

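Nearly there: the rail's trailing corner at s6 (437,437) is still slightly off the fence. I'll creep on until force builds.

Emit:
arm_command:
  rows:
    - [[0,0,0],[-0.01,0,0],0]
    - [[0,0,0],[-0.02,0,0],0]
    - [[0,0,0],[-0.02,0,0],0]

```text
clock: 10.0
ee_pos: [0.5265, -0.135, 0.2071]
eef_rot: [3.14, -0.003, -3.032]
wrist_force: [-7.2, 0.3, 5.3]
finger_gap: 0.0006
```

Emit:
arm_command:
  rows:
    - [[0,0,0],[-0.01,0,0],0]
    - [[0,0,0],[-0.015,0,0],0]
    - [[0,0,0],[-0.015,0,0],0]

```text
clock: 10.3
ee_pos: [0.5272, -0.1351, 0.2069]
eef_rot: [3.139, -0.008, -3.033]
wrist_force: [-7.6, 1.2, 6.8]
finger_gap: 0.0005
```

```bash
python3 - <<'E'
from h import *
from workcell import arm
x=arm.state(); print(where(x)); print(plan(x,-.0545,-.245,.024))
E
```

```text
t=10.3 st=[-0.0541 -0.2461] tip z=0.0249 rot=[ 3.139 -0.008 -3.033] F(st)=[-7.44  2.06] Fz=6.78 gap=0.001
(array([0.002, 0.007, 0.006]), array([ 0.002, -0.007, -0.002]))
```

The rail is seated against the fence at 7 N. I'll back off, lift, and look at the rail.

Emit:
arm_command:
  rows:
    - [[0,0,0],[0.05,0,0],0]
    - [[0,0,0],[0.1,0,-0.1],0]
    - [[0,0,0],[0.1,-0.1,-0.35],0]
    - [[0,0,0],[0.1,-0.4,-0.4],0]
    - [[0,0,0],[0.1,-0.7,-0.4],0]

```text
clock: 10.8
ee_pos: [0.526, -0.2419, 0.2695]
eef_rot: [-3.141, -0.0, -3.03]
wrist_force: [1.2, -0.4, -0.4]
finger_gap: 0.0005
```

```bash
python3 - <<'E'
from h import *
from workcell import arm
x=arm.state(); print(where(x)); print(plan(x,-.030,-.415,.08))
f=arm.grab_frame("side"); s=f["color"]
cv2.imwrite("pics/s7.png",cv2.resize(s[200:370,290:450],None,fx=3.5,fy=3.5,interpolation=cv2.INTER_CUBIC))
f=arm.grab_frame("top"); pickle.dump(f,open("top7.pkl","wb")); s=f["color"]
cv2.imwrite("pics/t7.png",cv2.resize(s[150:270,310:470],None,fx=5,fy=5,interpolation=cv2.INTER_CUBIC))
E
```

```text
t=10.8 st=[-0.0672 -0.352 ] tip z=0.0875 rot=[-3.141 -0.    -3.03 ] F(st)=[ 1.1  -0.55] Fz=-0.43 gap=0.001
(array([-0.248, -0.42 ,  0.05 ]), array([-0.001, -0.   ,  0.001]))
```

View pics/s7.png

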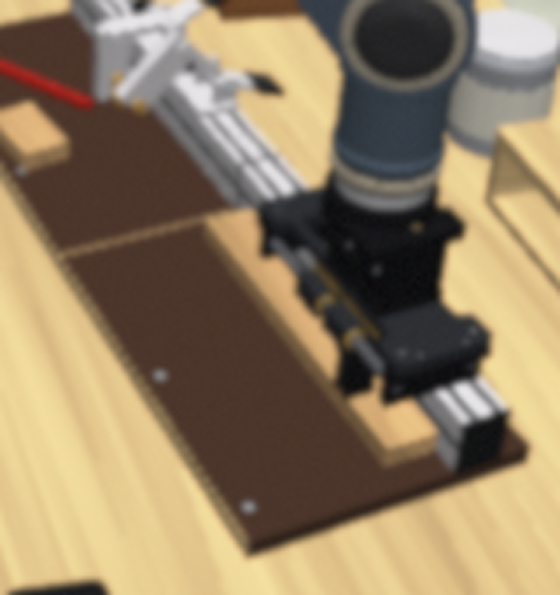

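View pics/t7.png

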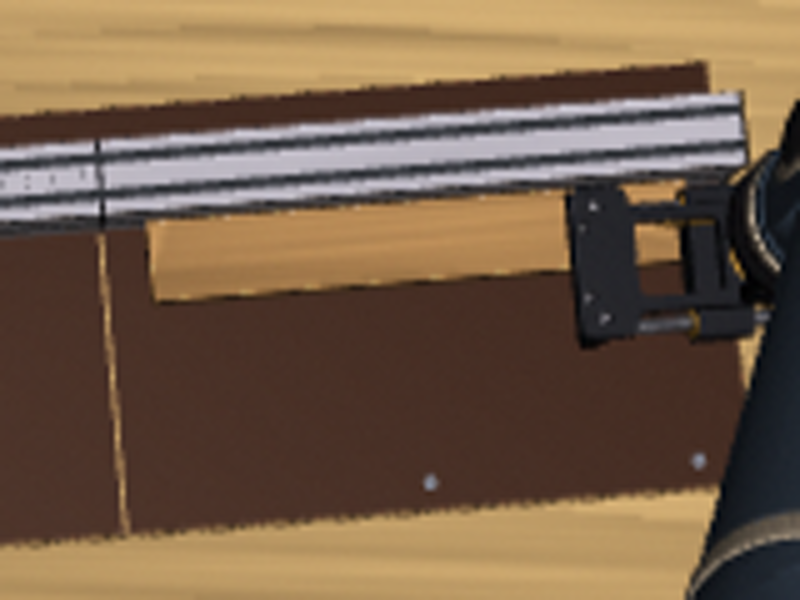

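The rail lies along the fence with no visible gap, its leading end at t7 ~(152,262). Moving behind the trailing end.

Emit:
arm_command:
  rows:
    - [[0,0,0],[-0.15,-0.25,0.03],0]
    - [[0,0,0],[-0.25,-0.45,0.05],0]
    - [[0,0,0],[-0.25,-0.45,0.05],0]

```text
clock: 11.2
ee_pos: [0.5694, -0.3163, 0.2614]
eef_rot: [-3.131, 0.001, -3.047]
wrist_force: [-1.0, 0.9, 0.5]
finger_gap: 0.0003
```

```bash
python3 - <<'E'
from h import *
from workcell import arm
x=arm.state(); print(where(x)); print(plan(x,-.030,-.415,.025))
t=pickle.load(open("top7.pkl","rb"))
def tb(X,Y): return (310+(X+.5)/5-.5,150+(Y+.5)/5-.5)
print(st(onplane(t,[tb(148,225),tb(155,300),tb(560,272)],.038)).round(4))
f=arm.grab_frame("side"); s=f["color"]
cv2.imwrite("pics/s8.png",cv2.resize(s[200:370,290:450],None,fx=3.5,fy=3.5,interpolation=cv2.INTER_CUBIC))
E
```

```text
t=11.2 st=[-0.0323 -0.4308] tip z=0.0794 rot=[-3.131e+00  1.000e-03 -3.047e+00] F(st)=[-0.87  1.05] Fz=0.50 gap=0.000
(array([-0.014,  0.109,  0.361]), array([-0.01 ,  0.001, -0.015]))
[[-0.0021 -0.0748]
 [-0.0439 -0.075 ]
 [-0.0459 -0.2985]]
```

View pics/s8.png

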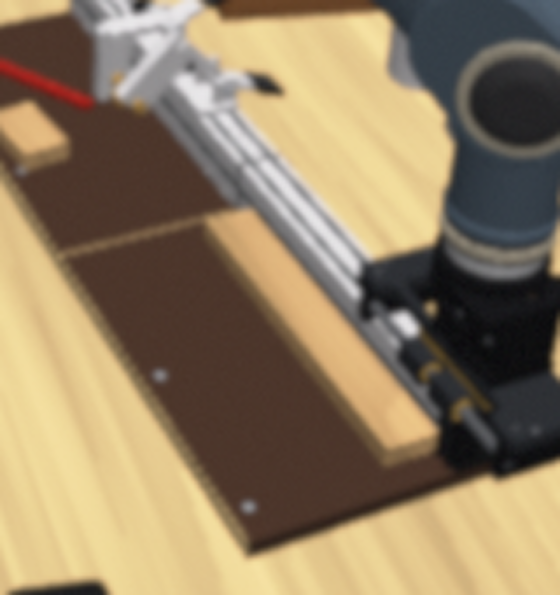

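The rail is flush and its end is clear of the finger. The leading end is at y ≈ −75 mm, so it has about 215 mm to travel. Lowering behind the end.

Emit:
arm_command:
  rows:
    - [[-0.01,0.001,-0.015],[0,0.02,0.15],0]
    - [[-0.01,0.001,-0.015],[0,0.05,0.3],0]
    - [[-0.01,0.001,-0.015],[0,0.1,0.36],0]
    - [[-0.01,0.001,-0.015],[0,0.1,0.36],0]

```text
clock: 11.65
ee_pos: [0.5668, -0.2965, 0.2054]
eef_rot: [3.135, -0.005, -3.027]
wrist_force: [0.3, 0.4, 1.5]
finger_gap: 0.0008
```

```bash
python3 - <<'E'
from h import *
from workcell import arm
x=arm.state(); print(where(x)); print(plan(x,-.031,-.38,.025))
f=arm.grab_frame("side"); s=f["color"]
cv2.imwrite("pics/s9.png",cv2.resize(s[200:370,290:450],None,fx=3.5,fy=3.5,interpolation=cv2.INTER_CUBIC))
E
```

```text
t=11.7 st=[-0.0327 -0.4108] tip z=0.0234 rot=[ 3.135 -0.005 -3.027] F(st)=[0.36 0.34] Fz=1.46 gap=0.001
(array([-0.012,  0.206, -0.009]), array([ 0.006, -0.004,  0.004]))
```

View pics/s9.png

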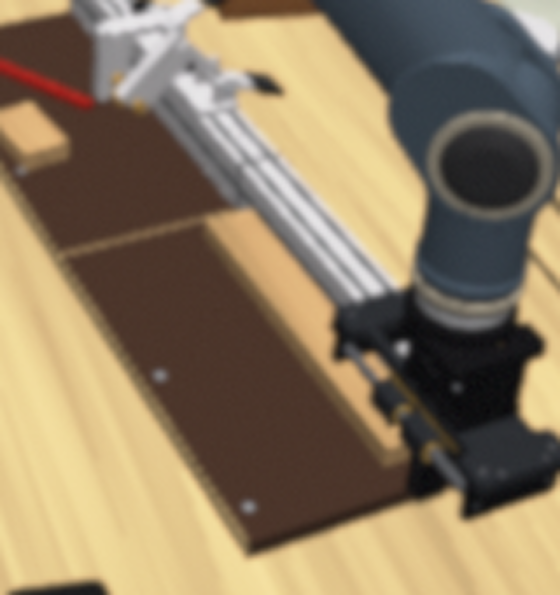

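Emit:
arm_command:
  rows:
    - [[0.006,-0.004,0.004],[0.0,0.05,-0.005],0]
    - [[0.006,-0.004,0.004],[0.0,0.1,-0.009],0]
    - [[0.006,-0.004,0.004],[0.0,0.15,-0.009],0]
    - [[0.006,-0.004,0.004],[0,0.2,-0.009],0]
    - [[0.006,-0.004,0.004],[0,0.25,-0.009],0]

```text
clock: 12.2
ee_pos: [0.5631, -0.2603, 0.2088]
eef_rot: [-3.138, 0.003, -3.031]
wrist_force: [0.4, -2.3, 0.8]
finger_gap: 0.0003
```

```bash
python3 - <<'E'
from h import *
from workcell import arm
x=arm.state(); print(where(x)); print(plan(x,-.031,-.33,.025))
E
```

```text
t=12.2 st=[-0.0324 -0.3745] tip z=0.0268 rot=[-3.138e+00  3.000e-03 -3.031e+00] F(st)=[ 0.16 -2.35] Fz=0.76 gap=0.000
(array([-0.009,  0.296,  0.011]), array([-0.004,  0.003, -0.001]))
```

Emit:
arm_command:
  rows:
    - [[-0.004,0.003,0],[0,0.06,0.005],0]
    - [[-0.004,0.003,0],[-0.002,0.12,0.01],0]
    - [[-0.004,0.003,0],[-0.004,0.18,0.01],0]
    - [[-0.004,0.003,0],[-0.006,0.24,0.01],0]
    - [[-0.004,0.003,0],[-0.008,0.3,0.01],0]

```text
clock: 12.7
ee_pos: [0.559, -0.215, 0.2071]
eef_rot: [3.142, -0.001, -3.031]
wrist_force: [-1.1, -2.3, 2.8]
finger_gap: 0.0002
```

Emit:
arm_command:
  rows:
    - [[0,0,0],[0,0.06,0],0]
    - [[0,0,0],[-0.002,0.12,0],0]
    - [[0,0,0],[-0.004,0.18,0],0]
    - [[0,0,0],[-0.006,0.24,0],0]
    - [[0,0,0],[-0.008,0.3,0],0]

```text
clock: 13.2
ee_pos: [0.5547, -0.1697, 0.2068]
eef_rot: [3.142, -0.002, -3.032]
wrist_force: [-2.4, -3.4, 1.1]
finger_gap: 0.0004
```

```bash
python3 - <<'E'
from h import *
from workcell import arm
x=arm.state(); print(where(x)); print(plan(x,-.033,-.19,.025))
f=arm.grab_frame("side"); s=f["color"]
cv2.imwrite("pics/s10.png",cv2.resize(s[180:370,280:450],None,fx=3.2,fy=3.2,interpolation=cv2.INTER_CUBIC))
f=arm.grab_frame("top"); pickle.dump(f,open("top10.pkl","wb")); s=f["color"]
cv2.imwrite("pics/t10.png",cv2.resize(s[150:270,230:390],None,fx=5,fy=5,interpolation=cv2.INTER_CUBIC))
E
```

```text
t=13.2 st=[-0.0307 -0.2834] tip z=0.0248 rot=[ 3.142e+00 -2.000e-03 -3.032e+00] F(st)=[-2.79 -3.16] Fz=1.06 gap=0.000
(array([ 0.016,  0.623, -0.001]), array([ 0.   , -0.002, -0.001]))
```

View pics/s10.png

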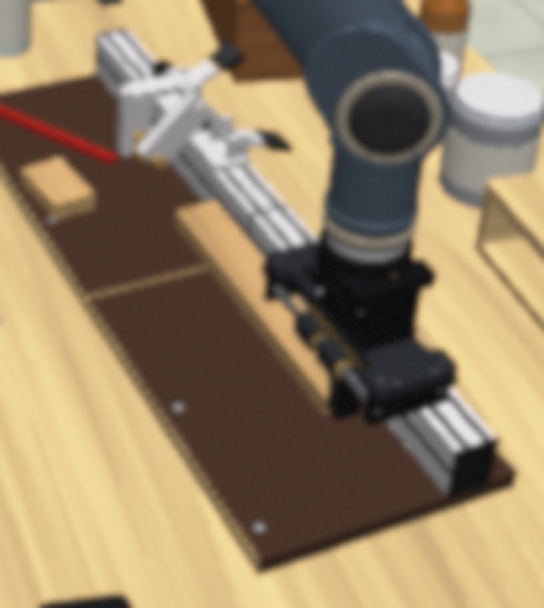

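View pics/t10.png

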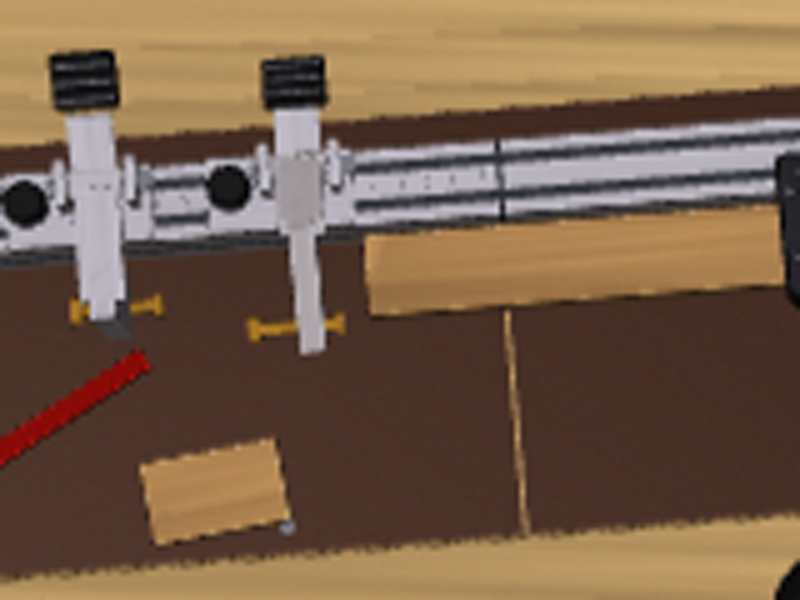

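The rail slides flush with its leading end at t10 (368,275), about to pass under the raised nose. Continuing with slightly less side load.

Emit:
arm_command:
  rows:
    - [[0,0,0],[0.004,0.05,0],0]
    - [[0,0,0],[0.006,0.1,0],0]
    - [[0,0,0],[0.006,0.15,0],0]
    - [[0,0,0],[0.006,0.2,0],0]
    - [[0,0,0],[0.006,0.25,0],0]

```text
clock: 13.8
ee_pos: [0.5501, -0.13, 0.2068]
eef_rot: [3.139, -0.001, -3.029]
wrist_force: [0.2, -1.3, 0.5]
finger_gap: 0.0004
```

Emit:
arm_command:
  rows:
    - [[0,0,0],[0,0.05,0],0]
    - [[0,0,0],[0,0.1,0],0]
    - [[0,0,0],[0,0.15,0],0]
    - [[0,0,0],[0,0.2,0],0]
    - [[0,0,0],[0,0.25,0],0]

```text
clock: 14.3
ee_pos: [0.5457, -0.092, 0.2068]
eef_rot: [3.139, -0.002, -3.029]
wrist_force: [0.8, -0.9, 0.3]
finger_gap: 0.0006
```

```bash
python3 - <<'E'
from h import *
from workcell import arm
x=arm.state(); print(where(x)); print(plan(x,-.031,-.175,.025))
f=arm.grab_frame("top"); pickle.dump(f,open("top11.pkl","wb")); s=f["color"]
cv2.imwrite("pics/t11.png",cv2.resize(s[150:270,230:390],None,fx=5,fy=5,interpolation=cv2.INTER_CUBIC))
E
```

```text
t=14.3 st=[-0.031  -0.2052] tip z=0.0248 rot=[ 3.139e+00 -2.000e-03 -3.029e+00] F(st)=[ 0.67 -0.93] Fz=0.28 gap=0.001
(array([-0.   ,  0.202, -0.001]), array([ 0.002, -0.002,  0.001]))
```

View pics/t11.png

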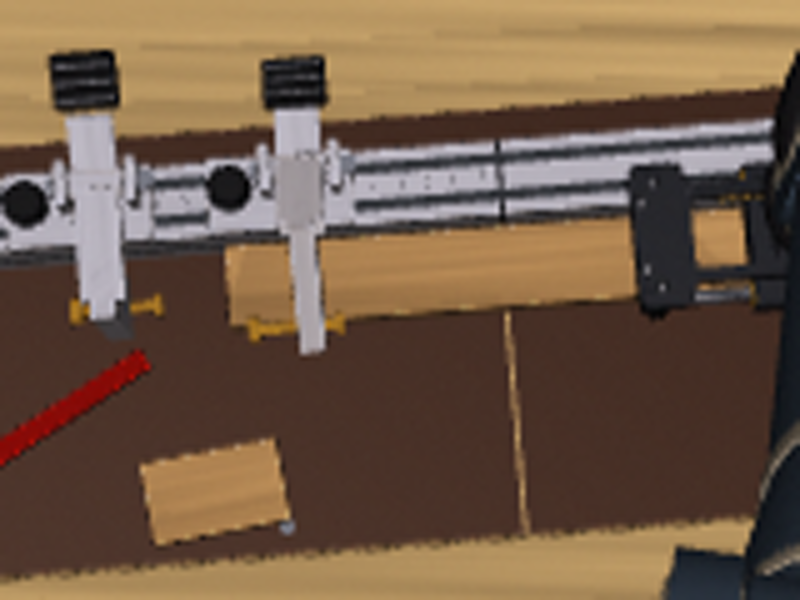

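The rail has gone under the raised nose, with its end at t11 x≈228. The far screw head is at x≈163, about 30 mm ahead. Slowing down.

Emit:
arm_command:
  rows:
    - [[0,0,0],[0,0.03,0],0]
    - [[0,0,0],[0,0.06,0],0]
    - [[0,0,0],[0,0.09,0],0]
    - [[0,0,0],[0,0.11,0],0]
    - [[0,0,0],[0,0.13,0],0]

```text
clock: 14.85
ee_pos: [0.5435, -0.071, 0.2068]
eef_rot: [3.138, -0.002, -3.028]
wrist_force: [0.3, -0.8, -0.3]
finger_gap: 0.0007
```

Emit:
arm_command:
  rows:
    - [[0,0,0],[0,0.01,0],0]
    - [[0,0,0],[0,0.02,0],0]
    - [[0,0,0],[0,0.03,0],0]
    - [[0,0,0],[0,0.03,0],0]

```text
clock: 15.25
ee_pos: [0.5429, -0.0663, 0.2068]
eef_rot: [3.138, -0.002, -3.027]
wrist_force: [0.3, -0.4, 0.1]
finger_gap: 0.0003
```

```bash
python3 - <<'E'
from h import *
from workcell import arm
x=arm.state(); print(where(x)); print(plan(x,-.031,-.175,.025))
f=arm.grab_frame("top"); s=f["color"]
cv2.imwrite("pics/t12.png",cv2.resize(s[180:240,230:310],None,fx=10,fy=10,interpolation=cv2.INTER_CUBIC))
E
```

```text
t=15.2 st=[-0.031  -0.1793] tip z=0.0248 rot=[ 3.138e+00 -2.000e-03 -3.027e+00] F(st)=[ 0.23 -0.4 ] Fz=0.05 gap=0.000
(array([ 0.   ,  0.029, -0.001]), array([ 0.004, -0.002,  0.003]))
```

View pics/t12.png

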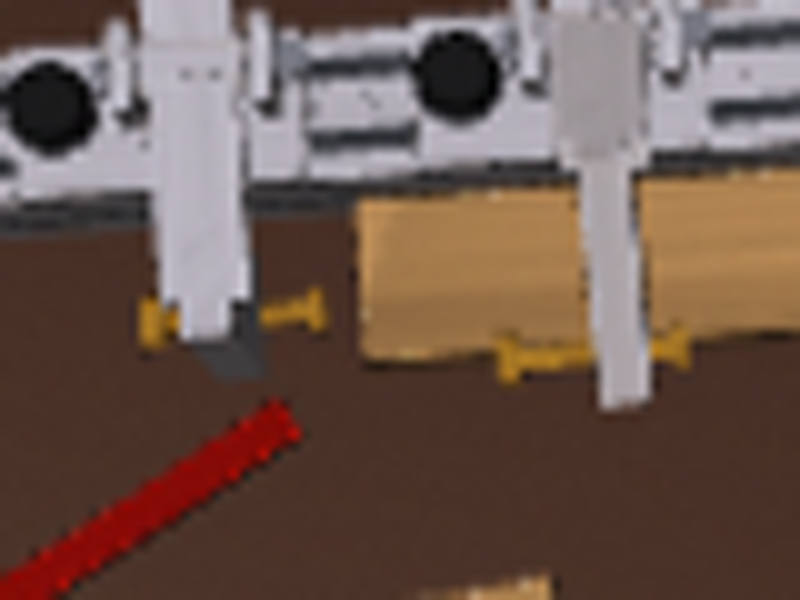

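There is still a gap of about 8 mm (rail end at t12 x≈360, screw head at x≈327). Creeping.

Emit:
arm_command:
  rows:
    - [[0,0,0],[0,0.01,0],0]
    - [[0,0,0],[0,0.02,0],0]
    - [[0,0,0],[0,0.03,0],0]
    - [[0,0,0],[0,0.04,0],0]
    - [[0,0,0],[0,0.04,0],0]

```text
clock: 15.8
ee_pos: [0.5422, -0.0599, 0.2068]
eef_rot: [3.137, -0.002, -3.027]
wrist_force: [0.4, -1.0, 0.1]
finger_gap: 0.0007
```

Emit:
arm_command:
  rows:
    - [[0,0,0],[0,0.008,0],0]
    - [[0,0,0],[0,0.015,0],0]
    - [[0,0,0],[0,0.015,0],0]

```text
clock: 16.1
ee_pos: [0.5419, -0.0575, 0.2068]
eef_rot: [3.137, -0.003, -3.027]
wrist_force: [0.7, -0.8, 0.2]
finger_gap: 0.0005
```

Emit:
arm_command:
  rows:
    - [[0,0,0],[0,0.007,0],0]
    - [[0,0,0],[0,0.007,0],0]

```text
clock: 16.3
ee_pos: [0.5418, -0.0563, 0.2068]
eef_rot: [3.137, -0.003, -3.027]
wrist_force: [-0.4, -0.5, -0.2]
finger_gap: 0.0008
```

Emit:
arm_command:
  rows:
    - [[0,0,0],[0,0.007,0],0]
    - [[0,0,0],[0,0.007,0],0]

```text
clock: 16.5
ee_pos: [0.5417, -0.0557, 0.2068]
eef_rot: [3.138, -0.002, -3.027]
wrist_force: [0.7, -2.3, -0.5]
finger_gap: 0.0005
```

Emit:
arm_command:
  rows:
    - [[0,0,0],[0,0.007,0],0]
    - [[0,0,0],[0,0.007,0],0]

```text
clock: 16.7
ee_pos: [0.5416, -0.0555, 0.2068]
eef_rot: [3.139, -0.002, -3.028]
wrist_force: [1.3, -5.0, -0.8]
finger_gap: 0.0005
```

```bash
python3 - <<'E'
from h import *
from workcell import arm
x=arm.state(); print(where(x))
f=arm.grab_frame("top"); s=f["color"]
cv2.imwrite("pics/t13.png",cv2.resize(s[180:240,230:310],None,fx=10,fy=10,interpolation=cv2.INTER_CUBIC))
E
```

```text
t=16.7 st=[-0.0311 -0.1684] tip z=0.0248 rot=[ 3.139e+00 -2.000e-03 -3.028e+00] F(st)=[ 0.72 -5.14] Fz=-0.84 gap=0.001
```

View pics/t13.png

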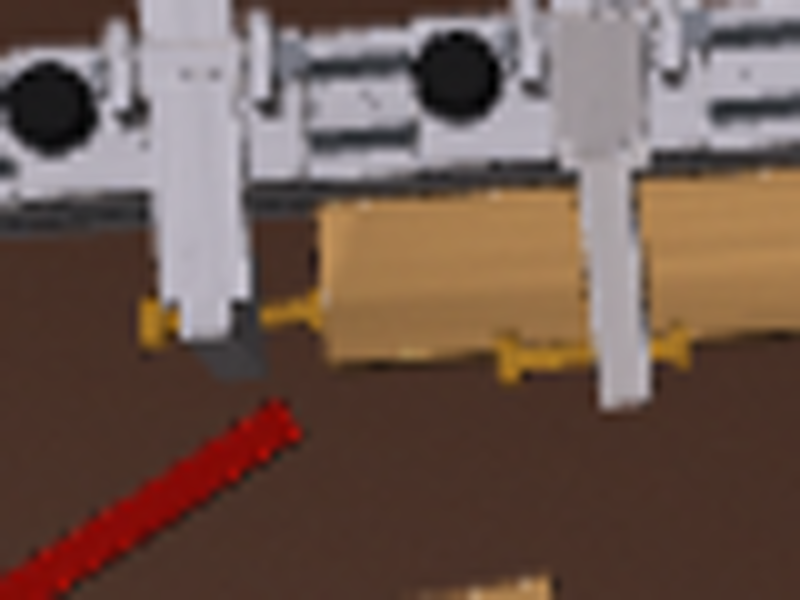

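The rail end touches the screw head (t13 x≈325) at 5 N and the stops haven't moved. One slightly firmer nudge, then back off and check.

Emit:
arm_command:
  rows:
    - [[0,0,0],[0,0.006,0],0]
    - [[0,0,0],[0,0.01,0],0]
    - [[0,0,0],[0,0.01,0],0]

```text
clock: 17.05
ee_pos: [0.5415, -0.0551, 0.2069]
eef_rot: [3.14, -0.002, -3.029]
wrist_force: [-0.3, -6.5, -1.4]
finger_gap: 0.0005
```

Emit:
arm_command:
  rows:
    - [[0,0,0],[0,-0.01,0],0]
    - [[0,0,0],[0,-0.04,0],0]
    - [[0,0,0],[0,-0.15,0],0]
    - [[0,0,0],[0,-0.3,-0.1],0]
    - [[0,0,0],[0,-0.4,-0.3],0]

```text
clock: 17.55
ee_pos: [0.5475, -0.115, 0.2505]
eef_rot: [3.138, -0.007, -3.028]
wrist_force: [1.1, -0.6, -0.4]
finger_gap: 0.0006
```

Emit:
arm_command:
  rows:
    - [[0,0,0],[0.2,-0.2,-0.1],0]
    - [[0,0,0],[0.5,-0.3,-0.2],0]
    - [[0,0,0],[0.75,-0.3,-0.2],0]
    - [[0,0,0],[0.95,-0.3,-0.2],0]

```text
clock: 17.95
ee_pos: [0.4091, -0.176, 0.2816]
eef_rot: [3.137, -0.007, -3.03]
wrist_force: [0.7, 0.6, -0.5]
finger_gap: 0.0005
```

```bash
python3 - <<'E'
from h import *
from workcell import arm
x=arm.state(); print(where(x))
f=arm.grab_frame("top"); pickle.dump(f,open("top14.pkl","wb")); s=f["color"]
cv2.imwrite("pics/t14.png",cv2.resize(s[150:270,230:390],None,fx=5,fy=5,interpolation=cv2.INTER_CUBIC))
g=arm.grab_frame("side"); pickle.dump(g,open("side14.pkl","wb"));s=g["color"]
cv2.imwrite("pics/s14.png",cv2.resize(s[180:350,280:450],None,fx=3.5,fy=3.5,interpolation=cv2.INTER_CUBIC))
# outer rail edge: wood/dark transition along columns, subpixel
gr=f["color"][:,:,2].astype(float); C=[]
for u in list(range(266,284))+list(range(306,370)):
    col=gr[205:232,u]; d=col[1:]-col[:-1]; i=int(np.argmin(d))
    if d[i]>-30: continue
    lo,hi=col[min(i+3,26)],col[max(i-2,0)]; th=(lo+hi)/2
    k=[j for j in range(max(i-2,0),min(i+3,26)) if col[j]>=th>col[j+1]]
    if k: C.append((u,205+k[0]+(col[k[0]]-th)/(col[k[0]]-col[k[0]+1])))
P=st(onplane(f,C,.038))
p=np.polyfit(P[:,1],P[:,0],1); r=P[:,0]-np.polyval(p,P[:,1]); k=abs(r)<.0015; p=np.polyfit(P[k,1],P[k,0],1)
print("rail outer edge slope",p[0],"x at .13",np.polyval(p,.13),"x at -.15",np.polyval(p,-.15),k.sum(),len(k),r[k].std(),P[:,1].min(),P[:,1].max())
E
```

```text
t=17.9 st=[-0.1761 -0.2736] tip z=0.0996 rot=[ 3.137 -0.007 -3.03 ] F(st)=[0.76 0.56] Fz=-0.52 gap=0.000
rail outer edge slope 0.0023802820648394724 x at .13 -0.0445946924116337 x at -.15 -0.04526117138978875 72 81 0.0006454755416746268 -0.15313800986690168 0.12930446877076124
```

View pics/t14.png

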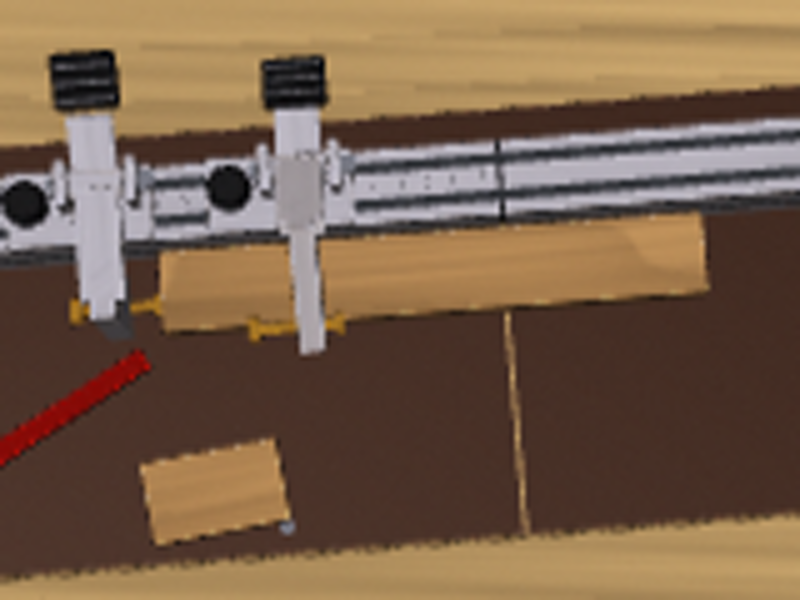

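View pics/s14.png

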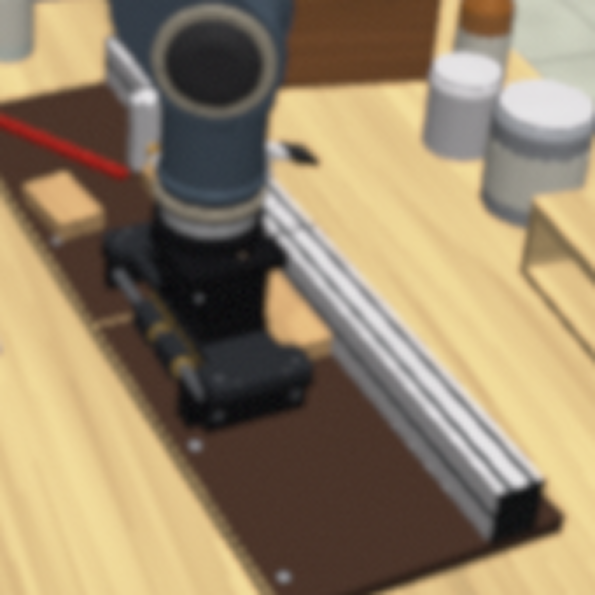

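The end still touches the screw (t14 x≈160). The outer edge fits to 44.6 and 45.3 mm off the fence, against 45 mm for flush. I'll compare this with the earlier frame taken after the 7 N press, and check both stops.

```bash
python3 - <<'E'
from h import *
def edge(f,us,a,b,sign,z):
    gr=f["color"][:,:,2].astype(float); C=[]
    for u in us:
        col=gr[a:b,u]; n=len(col)-1; d=(col[1:]-col[:-1]); i=int(np.argmin(d))
        if d[i]>-30: continue
        lo,hi=col[min(i+3,n)],col[max(i-2,0)]; th=(lo+hi)/2
        k=[j for j in range(max(i-2,0),min(i+3,n)) if col[j]>=th>col[j+1]]
        if k: C.append((u,a+k[0]+(col[k[0]]-th)/(col[k[0]]-col[k[0]+1])))
    P=st(onplane(f,C,z)); p=np.polyfit(P[:,1],P[:,0],1); r=P[:,0]-np.polyval(p,P[:,1]); k=abs(r)<.0015; p=np.polyfit(P[k,1],P[k,0],1)
    return p, P[k,1].min(),P[k,1].max(), np.polyval(p,[P[k,1].min(),P[k,1].max()]).round(4)
t7=pickle.load(open("top7.pkl","rb"));t14=pickle.load(open("top14.pkl","rb"));t0=pickle.load(open("top0.pkl","rb"))
print("after press",edge(t7,range(344,422),200,232,1,.038))
print("now",edge(t14,list(range(266,284))+list(range(306,368)),200,232,1,.038))
for n,f in (("0",t0),("14",t14)):  # static shift check: phase correlation of far stop patch / near foot patch
    pass
def pc(box):
    a,b,c,d=box; A=cv2.cvtColor(t0["color"],cv2.COLOR_BGR2GRAY)[a:b,c:d].astype(np.float32); B=cv2.cvtColor(t14["color"],cv2.COLOR_BGR2GRAY)[a:b,c:d].astype(np.float32)
    return cv2.phaseCorrelate(A,B), np.abs(A-B).max()
print("far stop",pc((155,218,225,262))); print("near knob",pc((180,196,268,284))); print("pencil/offcut",pc((222,262,195,296)))
E
```

```text
after press (array([-0.00234088, -0.04450763]), np.float64(-0.29703776734598253), np.float64(-0.08437447011035769), array([-0.0438, -0.0443]))
now (array([ 0.00236754, -0.04490388]), np.float64(-0.14752516518823505), np.float64(0.12116725971252691), array([-0.0453, -0.0446]))
far stop (((0.028962702573963384, 0.009838559098373167), 0.9981772094033659), np.float32(16.0))
near knob (((-0.006196771752279062, 0.0054591662241048056), 0.9609716073609889), np.float32(16.0))
pencil/offcut (((0.009952992906178793, -0.01721014106905372), 0.9973263673208378), np.float32(14.0))
```

The stops and bystanders show under 0.03 px of shift. The rail's trailing end may sit about 1 mm off the fence (slope changed by 0.005 rad). I'll press the trailing half gently to the fence, then re-nudge the end.

Emit:
arm_command:
  rows:
    - [[0,0,0],[-0.15,0.25,0],0]
    - [[0,0,0],[-0.3,0.5,0.05],0]
    - [[0,0,0],[-0.45,0.75,0.1],0]
    - [[0,0,0],[-0.55,0.98,0.2],0]
    - [[0,0,0],[-0.55,0.98,0.25],0]

```text
clock: 18.55
ee_pos: [0.4746, -0.014, 0.2428]
eef_rot: [3.132, -0.009, -3.021]
wrist_force: [-0.9, -0.3, 0.1]
finger_gap: 0.0006
```

```bash
python3 - <<'E'
from h import *
from workcell import arm
x=arm.state(); print(where(x)); print(plan(x,-.08,-.115,.026))
E
```

```text
t=18.6 st=[-0.093  -0.1198] tip z=0.0608 rot=[ 3.132 -0.009 -3.021] F(st)=[-0.89 -0.24] Fz=0.07 gap=0.001
(array([-0.089,  0.029,  0.232]), array([ 0.009, -0.009,  0.009]))
```

Emit:
arm_command:
  rows:
    - [[0.009,-0.009,0.009],[-0.03,0.02,0.1],0]
    - [[0.009,-0.009,0.009],[-0.06,0.03,0.2],0]
    - [[0.009,-0.009,0.009],[-0.09,0.03,0.23],0]
    - [[0.009,-0.009,0.009],[-0.09,0.03,0.23],0]

```text
clock: 18.95
ee_pos: [0.4877, -0.0077, 0.2078]
eef_rot: [3.141, -0.0, -3.03]
wrist_force: [0.2, 0.3, 0.4]
finger_gap: 0.0007
```

Emit:
arm_command:
  rows:
    - [[0,0,0],[-0.03,0,0],0]
    - [[0,0,0],[-0.06,0,0],0]
    - [[0,0,0],[-0.09,0,0],0]
    - [[0,0,0],[-0.12,0,0],0]
    - [[0,0,0],[-0.14,0,0],0]

```text
clock: 19.45
ee_pos: [0.5092, -0.0053, 0.2081]
eef_rot: [3.141, 0.001, -3.03]
wrist_force: [0.2, 0.4, -0.3]
finger_gap: 0.0003
```

```bash
python3 - <<'E'
from h import *
from workcell import arm
x=arm.state(); print(where(x)); print(plan(x,-.0545,-.115,.026))
E
```

```text
t=19.4 st=[-0.0577 -0.115 ] tip z=0.0261 rot=[ 3.141e+00  1.000e-03 -3.030e+00] F(st)=[0.27 0.38] Fz=-0.26 gap=0.000
(array([-0.021,  0.   ,  0.001]), array([0.   , 0.001, 0.   ]))
```

Emit:
arm_command:
  rows:
    - [[0,0,0],[-0.008,0,0],0]
    - [[0,0,0],[-0.016,0,0],0]
    - [[0,0,0],[-0.016,0,0],0]

```text
clock: 19.75
ee_pos: [0.5113, -0.0051, 0.208]
eef_rot: [3.141, -0.0, -3.03]
wrist_force: [-1.8, -0.6, 1.3]
finger_gap: 0.0004
```

Emit:
arm_command:
  rows:
    - [[0,0,0],[-0.008,0,0],0]
    - [[0,0,0],[-0.012,0,0],0]
    - [[0,0,0],[-0.012,0,0],0]

```text
clock: 20.05
ee_pos: [0.512, -0.0051, 0.2077]
eef_rot: [3.141, -0.004, -3.03]
wrist_force: [-5.7, 0.1, 3.8]
finger_gap: 0.0003
```

Emit:
arm_command:
  rows:
    - [[0,0,0],[-0.006,0,0],0]
    - [[0,0,0],[-0.01,0,0],0]
    - [[0,0,0],[-0.01,0,0],0]

```text
clock: 20.35
ee_pos: [0.5126, -0.005, 0.2075]
eef_rot: [3.141, -0.007, -3.03]
wrist_force: [-4.5, -1.3, 4.6]
finger_gap: 0.0004
```

```bash
python3 - <<'E'
from h import *
from workcell import arm
x=arm.state(); print(where(x))
E
```

```text
t=20.4 st=[-0.0543 -0.1151] tip z=0.0255 rot=[ 3.141 -0.007 -3.03 ] F(st)=[-4.59 -0.77] Fz=4.57 gap=0.000
```

Emit:
arm_command:
  rows:
    - [[0,0,0],[0.05,0,0],0]
    - [[0,0,0],[0.2,-0.05,-0.05],0]
    - [[0,0,0],[0.2,-0.3,-0.25],0]
    - [[0,0,0],[0.2,-0.6,-0.35],0]
    - [[0,0,0],[0.1,-0.7,-0.35],0]

```text
clock: 20.85
ee_pos: [0.5097, -0.1162, 0.2629]
eef_rot: [-3.139, -0.001, -3.037]
wrist_force: [1.0, -1.6, 0.1]
finger_gap: 0.0006
```

```bash
python3 - <<'E'
from h import *
from workcell import arm
x=arm.state(); print(where(x)); print(plan(x,-.030,-.205,.026))
f=arm.grab_frame("top"); pickle.dump(f,open("top15.pkl","wb")); s=f["color"]
cv2.imwrite("pics/t15.png",cv2.resize(s[150:270,230:390],None,fx=5,fy=5,interpolation=cv2.INTER_CUBIC))
E
```

```text
t=20.9 st=[-0.0695 -0.2252] tip z=0.0809 rot=[-3.139e+00 -1.000e-03 -3.037e+00] F(st)=[ 0.85 -1.67] Fz=0.12 gap=0.001
(array([-0.263,  0.138,  0.365]), array([-0.003, -0.001, -0.006]))
```

View pics/t15.png

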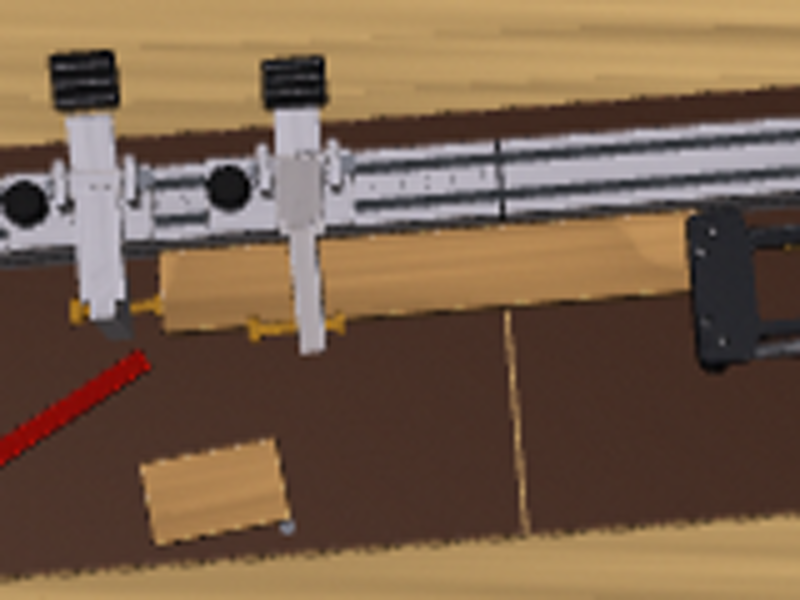

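The rail looks unchanged and seated, with its end at the screw. Final end nudge next.

Emit:
arm_command:
  rows:
    - [[0,0,-0.006],[-0.15,0.05,0.1],0]
    - [[0,0,-0.006],[-0.26,0.1,0.25],0]
    - [[0,0,-0.006],[-0.26,0.13,0.36],0]
    - [[0,0,-0.006],[-0.26,0.13,0.36],0]

```text
clock: 21.3
ee_pos: [0.5493, -0.0914, 0.2062]
eef_rot: [-3.138, -0.001, -3.028]
wrist_force: [-0.3, 0.7, -0.0]
finger_gap: 0.0006
```

```bash
python3 - <<'E'
from h import *
from workcell import arm
x=arm.state(); print(where(x)); print(plan(x,-.030,-.172,.026))
E
```

```text
t=21.3 st=[-0.0274 -0.205 ] tip z=0.0242 rot=[-3.138e+00 -1.000e-03 -3.028e+00] F(st)=[-0.22  0.7 ] Fz=-0.02 gap=0.001
(array([ 0.017,  0.22 , -0.013]), array([-0.003, -0.001,  0.002]))
```

Emit:
arm_command:
  rows:
    - [[-0.003,0,0.002],[0.005,0.06,-0.01],0]
    - [[-0.003,0,0.002],[0.01,0.12,-0.01],0]
    - [[-0.003,0,0.002],[0.015,0.17,-0.01],0]
    - [[-0.003,0,0.002],[0.015,0.21,-0.01],0]
    - [[-0.003,0,0.002],[0.015,0.22,-0.01],0]

```text
clock: 21.8
ee_pos: [0.5433, -0.0577, 0.2081]
eef_rot: [3.141, 0.0, -3.029]
wrist_force: [0.4, -0.5, 0.2]
finger_gap: 0.0004
```

Emit:
arm_command:
  rows:
    - [[0,0,0],[0,0.008,0],0]
    - [[0,0,0],[0,0.015,0],0]
    - [[0,0,0],[0,0.015,0],0]

```text
clock: 22.1
ee_pos: [0.5431, -0.0556, 0.2081]
eef_rot: [3.141, 0.001, -3.029]
wrist_force: [-0.2, -0.2, 0.4]
finger_gap: 0.0008
```

Emit:
arm_command:
  rows:
    - [[0,0,0],[0,0.008,0],0]
    - [[0,0,0],[0,0.015,0],0]
    - [[0,0,0],[0,0.015,0],0]

```text
clock: 22.4
ee_pos: [0.5429, -0.0546, 0.2082]
eef_rot: [-3.14, 0.001, -3.03]
wrist_force: [0.3, -4.4, -0.5]
finger_gap: 0.0008
```

Emit:
arm_command:
  rows:
    - [[0,0,0],[0,0.006,0],0]
    - [[0,0,0],[0,0.012,0],0]
    - [[0,0,0],[0,0.012,0],0]

```text
clock: 22.7
ee_pos: [0.5428, -0.0541, 0.2082]
eef_rot: [-3.138, 0.001, -3.031]
wrist_force: [1.2, -6.4, -1.2]
finger_gap: 0.0005
```

Emit:
arm_command:
  rows:
    - [[0,0,0],[0,-0.01,0],0]
    - [[0,0,0],[0,-0.04,0],0]
    - [[0,0,0],[0,-0.15,0],0]
    - [[0,0,0],[0,-0.4,-0.1],0]
    - [[0,0,0],[0,-0.6,-0.4],0]

```text
clock: 23.2
ee_pos: [0.5512, -0.1415, 0.2626]
eef_rot: [-3.141, -0.006, -3.03]
wrist_force: [-0.3, -0.3, -0.4]
finger_gap: 0.0004
```

Emit:
arm_command:
  rows:
    - [[0,0,0],[0,-0.25,-0.2],0]
    - [[0,0,0],[0,-0.5,-0.4],0]
    - [[0,0,0],[0,-0.6,-0.5],0]
    - [[0,0,0],[0,-0.6,-0.5],0]

```text
clock: 23.6
ee_pos: [0.5618, -0.2338, 0.3404]
eef_rot: [-3.138, -0.001, -3.035]
wrist_force: [0.3, -0.6, 0.7]
finger_gap: 0.0003
```

```bash
python3 - <<'E'
from h import *
from workcell import arm
x=arm.state(); print(where(x))
f=arm.grab_frame("top"); pickle.dump(f,open("top16.pkl","wb")); s=f["color"]
cv2.imwrite("pics/t16.png",cv2.resize(s[150:270,230:390],None,fx=5,fy=5,interpolation=cv2.INTER_CUBIC))
g=arm.grab_frame("side"); s=g["color"]
cv2.imwrite("pics/s16.png",cv2.resize(s[180:350,280:450],None,fx=3.5,fy=3.5,interpolation=cv2.INTER_CUBIC))
t0=pickle.load(open("top0.pkl","rb"))
def pc(a,b,c,d):
    A=cv2.cvtColor(t0["color"],cv2.COLOR_BGR2GRAY)[a:b,c:d].astype(np.float32); B=cv2.cvtColor(f["color"],cv2.COLOR_BGR2GRAY)[a:b,c:d].astype(np.float32)
    return np.round(cv2.phaseCorrelate(A,B)[0],3)
print("far",pc(155,218,225,262),"near knob",pc(180,196,268,284),"penc/offcut",pc(222,262,195,296))
gr=f["color"][:,:,2].astype(float); C=[]
for u in list(range(266,284))+list(range(306,368)):
    col=gr[200:232,u]; d=col[1:]-col[:-1]; i=int(np.argmin(d))
    if d[i]>-30: continue
    lo,hi=col[min(i+3,31)],col[max(i-2,0)]; th=(lo+hi)/2
    k=[j for j in range(max(i-2,0),min(i+3,31)) if col[j]>=th>col[j+1]]
    if k: C.append((u,200+k[0]+(col[k[0]]-th)/(col[k[0]]-col[k[0]+1])))
P=st(onplane(f,C,.038)); p=np.polyfit(P[:,1],P[:,0],1); r=P[:,0]-np.polyval(p,P[:,1]); k=abs(r)<.0015; p=np.polyfit(P[k,1],P[k,0],1)
print("slope",p[0],np.polyval(p,[-.15,.13]))
Cl=cloud(f); print("near tab z",np.nanmedian(Cl[163:170,286:292,2]),"rail z",np.nanmedian(Cl[203:207,310:360,2]))
E
```

```text
t=23.6 st=[-0.0307 -0.3479] tip z=0.1584 rot=[-3.138e+00 -1.000e-03 -3.035e+00] F(st)=[ 0.27 -0.6 ] Fz=0.67 gap=0.000
far [0.015 0.001] near knob [0.018 0.022] penc/offcut [ 0.01  -0.039]
slope -0.0027196548721598736 [-0.04399692 -0.04475842]
near tab z 0.07528921871802496 rail z 0.03799286803723967
```

View pics/t16.png

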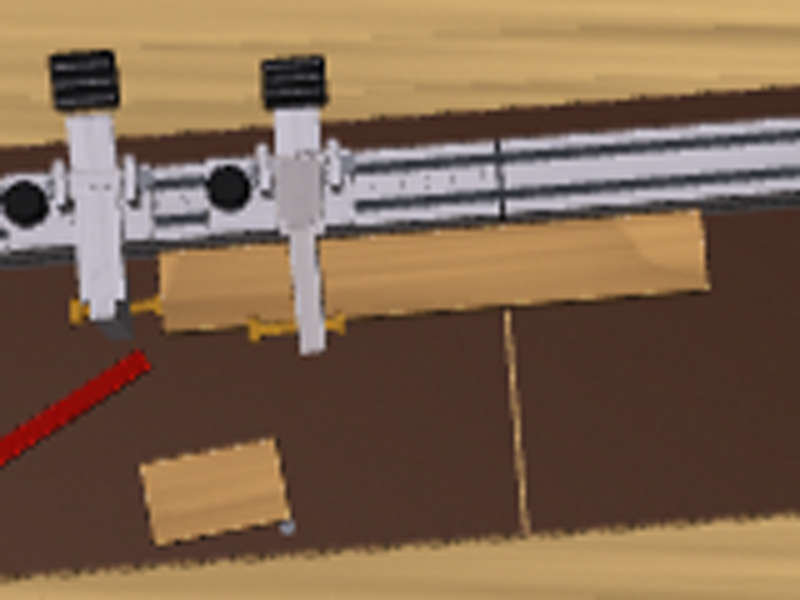

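View pics/s16.png

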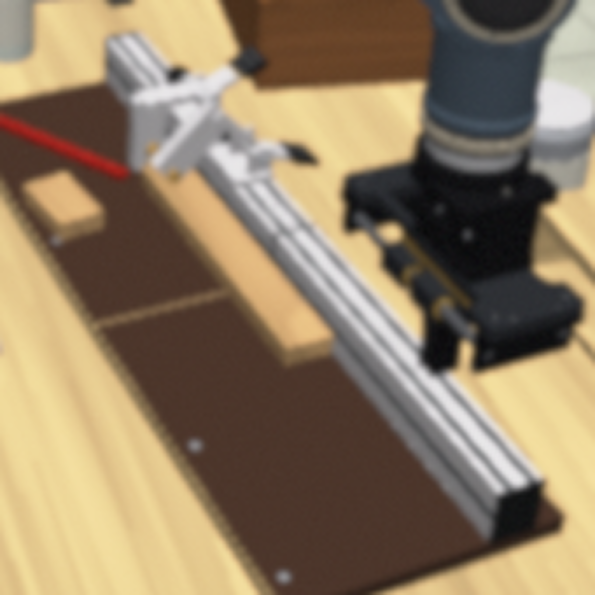

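The rail's slope (−0.0027) now matches the frame taken after the firm press against the fence (−0.0023), so it is flush. The end is at the screw (t16 x≈160), the near nose is up with its tab at 75 mm, and nothing else has shifted. Handing in.

```bash
python3 - <<'E'
from workcell import arm
print(arm.close_job())
E
```

```text
the job is handed in; nothing more can be done
None
```

The job is done and handed in at about 24 s. The near stop's nose is tipped fully up and stays up, and the rail is butted against the far stop's brass screw with its edge against the fence.

- **Near stop:** I pressed the tab onto its hard stop with about 14 N. It still reads 75 mm high with the gripper away.
- **Rail:** I pushed it to the fence, then along it under the raised nose. I pushed it against the screw twice, with about 6.5 N each time, well under the 18 N that would shift a stop. It lies flat, with its top at 38 mm.
- **One check disagreed:** after the first butting, the trailing end measured about 1 mm off the fence. I pressed it back with about 5 N and butted the end again. The edge slope then matched the earlier pressed-flush picture (−0.0027 against −0.0023), with the outer edge 44 to 45 mm from the fence.
- **Other things:** the far stop, the near stop's knob, the pencil and the offcut showed less than 0.05 px of shift against the first picture. I did not measure the square, glue or tape again; the arm was never lowered near them.

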